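# Fix the fresh smears and close the slide carriers

### The job

Fix the smears in the slide carriers waiting in the rack (two or three of them): raise each carrier's fin end over the rack's lip, draw it out endwise and lay it flat in the drip pan, all side by side; only when every carrier is in the pan, and with no cover in the pan, press the spray bottle's cap right down and let it spring back. Then close each carrier, where it lies in the pan, with the one cover that fits it, seated down all round, without disturbing the flask, dish and jar standing about; a cover whose carrier is missing is not needed.

Things in the scene. Friction and masses are not known exactly. Their poses are not given: they have to be found in the camera images.
- rack: fixed steel rack on the right, 216 (x) x 211 (y) x 48 mm high; origin: centre of its underside, x points from its open front to its closed back. Three equal bays centred at y = -68, 0, +68 mm, divided by 3 mm walls, floor 5 mm above the origin; carriers lie in them fin to the front
- lip (a point): middle of the top edge of the rack's front retaining lip, axes as the rack's. The lip is 4 mm thick (x), runs along all bays and stands 10 mm above their floor; a carrier's fin end must be raised over it
- hood_edge (a point): middle of the lower front edge of the rack's white dust hood, axes as the rack's; from here to the back the hood's underside is 36 mm above the bay floor. Fins stand clear in front of it. It limits a carrier's tilt to about 0.16 rad (fin end raised about 25 mm)
- station: fixed spray station: open steel drip pan 228 (x) x 258 (y) mm, rim 7 mm above its flat floor; behind the pan (+x) a white spray bottle 56 mm in diameter is clamped upright, axis at x = +147 mm, y = 0. Origin: centre of the pan's underside; x points towards the bottle
- pan_floor (a point): centre of the drip pan's floor surface, axes as the station's; clear floor 224 (x) x 254 (y) mm
- cap_top (a point): centre of the top face of the spray bottle's sprung finger cap (26 mm across, 180 mm above the bench when up); moves with the cap
- cap (a joint): stroke of the spray cap in m: 0 up, 0.008 fully down; it is pressed straight down against a spring (2 N to start, about 5.2 N fully down) and springs back by itself; the bottle sprays from about 0.006 on
- carrier_narrow: narrow slide carrier: open aluminium tray 164 (x) x 36 (y) x 16 mm holding two 26 x 76 mm slides, 130 g. Origin: centre of its underside, z up. Tail at x = +82 mm; at the -x end a lug 24 mm wide, 16 mm high (x = -90 to -116 mm, joined by a low neck) carries an upright grip fin: x = -114 to -92 mm, 10 mm thick (y), top 47 mm above the underside. May be absent
- cover_narrow: vented white cover that fits the narrow carrier, 172 (x) x 44 (y) mm, 60 g. Origin: centre of its underside, z up. Skirt 8 mm deep fits round the tray's walls with 2 mm play on each side. Top face at 11 mm; on it a central grip bar 70 mm long (x), 12 mm thick (y), up to 32 mm. Seated, its origin is 8 mm above the carrier's. Same either way round
- carrier_middle: middle slide carrier: open aluminium tray 164 (x) x 48 (y) x 16 mm holding two 38 x 76 mm slides, 130 g. Origin: centre of its underside, z up. Tail at x = +82 mm; at the -x end a lug 24 mm wide, 16 mm high (x = -90 to -116 mm, joined by a low neck) carries an upright grip fin: x = -114 to -92 mm, 10 mm thick (y), top 47 mm above the underside. May be absent
- cover_middle: vented white cover that fits the middle carrier, 172 (x) x 56 (y) mm, 60 g. Origin: centre of its underside, z up. Skirt 8 mm deep fits round the tray's walls with 2 mm play on each side. Top face at 11 mm; on it a central grip bar 70 mm long (x), 12 mm thick (y), up to 32 mm. Seated, its origin is 8 mm above the carrier's. Same either way round
- carrier_wide: wide slide carrier: open aluminium tray 164 (x) x 60 (y) x 16 mm holding two 52 x 76 mm slides, 130 g. Origin: centre of its underside, z up. Tail at x = +82 mm; at the -x end a lug 24 mm wide, 16 mm high (x = -90 to -116 mm, joined by a low neck) carries an upright grip fin: x = -114 to -92 mm, 10 mm thick (y), top 47 mm above the underside. May be absent
- cover_wide: vented white cover that fits the wide carrier, 172 (x) x 68 (y) mm, 60 g. Origin: centre of its underside, z up. Skirt 8 mm deep fits round the tray's walls with 2 mm play on each side. Top face at 11 mm; on it a central grip bar 70 mm long (x), 12 mm thick (y), up to 32 mm. Seated, its origin is 8 mm above the carrier's. Same either way round
- flask: bystander: round-bottomed flask on the bench, to be left alone
- petri: bystander: petri dish on the bench, to be left alone
- jar: bystander: specimen jar on the bench, to be left alone

How it is judged (in metres and radians):
On the way, in this order (a step that is already met when the one before it is completed fails the run):
1. every carrier lies flat and at rest in the drip pan (x of carrier_narrow in the frame of pan_floor between -0.02 and 0.045 m and y of carrier_narrow in the frame of pan_floor between -0.112 and 0.112 m and z of each of carrier_narrow, carrier_middle, carrier_wide in the frame of pan_floor below 0.005 m and angle between each of carrier_narrow, carrier_middle, carrier_wide's own z axis and vertical below 0.05 rad and linear speed of each of carrier_narrow, carrier_middle, carrier_wide below 0.02 m/s and x of carrier_middle in the frame of pan_floor between -0.02 and 0.045 m and y of carrier_middle in the frame of pan_floor between -0.112 and 0.112 m and x of carrier_wide in the frame of pan_floor between -0.02 and 0.045 m and y of carrier_wide in the frame of pan_floor between -0.112 and 0.112 m), for 0.2 s.
2. the spray cap is pressed right down with every carrier in the pan (all of step 1 and value of joint cap above 0.0062 m), for 0.05 s.
3. the cap has sprung back up (value of joint cap below 0.0015 m), for 0.1 s.
At the end, for the whole second after the job is handed in: every carrier that was in the rack lies flat and at rest on the drip pan's floor (its centre within -20 to +45 mm along x and 112 mm along y of the pan's centre), its own cover seated on it (within 5 mm, less than 2.5 mm high, level with it), and the spray cap is up (all of step 1 and x of cover_narrow in the frame of carrier_narrow between -0.005 and 0.005 m and y of cover_narrow in the frame of carrier_narrow between -0.005 and 0.005 m and z of cover_narrow in the frame of carrier_narrow below 0.0105 m and angle between the z axis of cover_narrow and the z axis of carrier_narrow, either way round below 0.045 rad and linear speed of each of cover_narrow, cover_middle, cover_wide below 0.02 m/s and x of cover_middle in the frame of carrier_middle between -0.005 and 0.005 m and y of cover_middle in the frame of carrier_middle between -0.005 and 0.005 m and z of cover_middle in the frame of carrier_middle below 0.0105 m and angle between the z axis of cover_middle and the z axis of carrier_middle, either way round below 0.045 rad and x of cover_wide in the frame of carrier_wide between -0.005 and 0.005 m and y of cover_wide in the frame of carrier_wide between -0.005 and 0.005 m and z of cover_wide in the frame of carrier_wide below 0.0105 m and angle between the z axis of cover_wide and the z axis of carrier_wide, either way round below 0.045 rad and value of joint cap below 0.0015 m); the robot touches nothing.
It fails at once if the bottle is sprayed while a carrier is not in the pan (value of joint cap above 0.003 m and horizontal distance between any of carrier_narrow, carrier_middle, carrier_wide and pan_floor above 0.125 m).
It fails at once if the bottle is sprayed while a cover is in the pan (value of joint cap above 0.003 m and horizontal distance between any of cover_narrow, cover_middle, cover_wide and pan_floor below 0.13 m).
It fails at once if a bystander is shifted or knocked over (distance of any of flask, petri, jar from where it was at the start of the episode above 0.03 m or angle between any of flask, petri, jar's own z axis and vertical above 0.4 rad).
Of carrier_narrow, carrier_middle, carrier_wide only 2 to 3 are there at a start; the rules pass over those that are not, and their reading is None.
At some moment in a run one of cover_narrow, cover_middle, cover_wide may be knocked a few centimetres aside while the robot is not near it.
Once in a run the grip may slacken for a moment while it holds something.
It also fails if it takes over 210 s, if anything falls off the work surface, if the arm or the gripper's body presses on something with over 40 N, if the wrist force passes 120 N, or if a joint passes its speed limit or range.

### The arm

A 6-joint arm with a two-finger parallel gripper is mounted at the origin on a cart in front of the work surface, level with it; the furniture and walls round the work are solid. World frame = base frame: x ahead of the robot, y to its left, z up, the work surface at z = 0. Lengths are in mm, angles in rad, forces in N, time in s.
With the tool pointing down it reaches from about 325 to 875 mm from the base axis. Payload 4.4 kg.
Tool frame: the origin (TCP) lies at the very end of the fingers, on their centre line; the grasp point (between the pads) lies 19 mm behind it; z points along the fingers, x is the direction in which the jaws open and shut, and the axes are right-handed (so a half turn about z gives the same grasp; the last joint's range is limited). The gripper opens to 85 mm and grips with 20 to 120 N. Pads are 22 mm wide; open, the fingers measure 114 mm over their backs; the gripper's body (76 mm by 85 mm) begins 54 mm behind the grasp point. The pads swing forward as they close: fully open they stand 13 mm farther back than shut.
Start: joints at [-1.433, 0.207, 1.542, -0, 1.393, -0.15], TCP at [163.197, -551.356, 231.282] pointing down, gripper open.
Joint ranges: [-2.73, 2.73], [-0.86, 2.22], [0.23, 2.46], [-1.11, 4.25], [0.08, 2.63], [-2.82, 2.82]. Speed limits (rad/s): [2.79, 2.79, 3.14, 3.14, 3.14, 3.14].

### API

Orientations are given as a unit quaternion [w, x, y, z].
In Python, from workcell import ctrl, eyes gives the robot as it stands.
- The arm moves only by the tool step_arm, never from a script. Its argument "plan" is a list of rows, each an object of numbers: "dx", "dy", "dz": the shift along the tool's x, y, z in units of 50 mm (1.0 is 50 mm); "twist": the turn about the tool's z in units of 5 degrees (1.0 is 5 degrees); "claw": the finger opening in mm, from 0 to 85.4. A call has 1 to 8 rows; each row shifts and turns the pose as measured when the row begins, along the tool's axes as they then stand; what a row does not reach is not made up. A row lasts 1/8 s, in which the tool goes at most 62.5 mm and 10.7 degrees, less where a joint would pass 70% of its speed; a pose out of reach is approached as far as the arm can. A call is refused whole if a number of a shift passes 1 or a number of a turn 1, either way. A call with a gripper value outside its range is refused whole. The fingers move at their own pace and stop on an object; "grip_force" is the grip in N (left out, the last holds). Time passes only in rows, so rows that do not move let the fingers close. It gives the time, the measured TCP pose, the force and the opening at its end, in the units of the state.
- ctrl.read_state(): the state, without advancing time (a new reading comes with each control period).
- eyes.snapshot(name): name is "scene" or "top"; returns a dict with "image" (384x512x3 uint8, red, green, blue), "fx", "fy", "cx", "cy" (pixels), "extrinsics" (4x4, takes a point from camera to world coordinates). Camera axes: x right, y down, z forward; pixel columns grow to the right and rows downward; lengths in mm; the calibration is good to about 2 mm. A picture is of the moment at which its call begins. There is no depth.
- ctrl.hand_in(): hands the job in, once; it reports no verdict.
The state is a dict: "t": time; "q": joint angles; "qd": joint speeds; "joint_efforts": joint torques, N m; "tool_pos": TCP position; "orientation": TCP orientation; "force": force on the tool from outside, world axes, zero at the start; "wrist_torque": the same for the moment, N m; "finger_gap": finger opening in mm.
Only numpy, scipy, OpenCV 4.12 (cv2) and the standard library are available. Lean on these libraries where they do the work, as an engineer would, in place of code of your own. Each camera call takes 0.05 s, during which the arm holds its last target. There are 200 camera calls.

## Working session

There is one attempt and no reset: what is moved stays moved. The work goes in short steps, Python scripts to look and compute and a tool call to move; the robot and the scene stay as the last step left them, time stands still between calls to the robot, and variables do not carry over. Pictures are saved under pics/ and viewed, about 12 in all and at most 16, crops included, and the job is handed in when it is done.

Besides the shell and the picture viewer there is one more tool, called as name(argument=value, ...), one argument or row to a line, values as JSON. step_arm: Moves the arm, as the interface text tells. Its arguments: {"type":"object","properties":{"plan":{"type":"array","items":{"type":"object","properties":{"dx":{"type":"number"},"dy":{"type":"number"},"dz":{"type":"number"},"twist":{"type":"number"},"claw":{"type":"number"}}}},"grip_force":{"type":"number"}},"required":["plan"]}

```bash
ls; mkdir -p pics
cat > h.py <<'E'
import numpy as np, cv2
from workcell import ctrl, eyes
def snap(n,f=None):
    s=eyes.snapshot(n)
    if f: cv2.imwrite('pics/'+f,cv2.resize(s['image'][:,:,::-1],(768,576),interpolation=cv2.INTER_CUBIC))
    return s
def ray(s,u,v,z):
    E=np.array(s['extrinsics']);d=E[:3,:3]@np.array([(u-s['cx'])/s['fx'],(v-s['cy'])/s['fy'],1]);o=E[:3,3]
    return o+d*(z-o[2])/d[2]
def proj(s,p):
    E=np.array(s['extrinsics']);c=E[:3,:3].T@(np.array(p)-E[:3,3])
    return np.array([s['fx']*c[0]/c[2]+s['cx'],s['fy']*c[1]/c[2]+s['cy']])
E
python3 - <<'E'
from h import *
for n in('top','scene'):
    s=snap(n,n+'0.png');np.save(n+'0.npy',s['image']);print(n,s['fx'],s['fy'],s['cx'],s['cy'],np.round(s['extrinsics'],3).tolist())
print(ctrl.read_state())
E
```

```text
pics
top 358.09097972926656 358.09097972926656 256.6555664203783 189.22115844440643 [[-0.026, -0.987, 0.156, 408.416], [-1.0, 0.026, -0.003, 37.971], [-0.001, -0.156, -0.988, 1367.76], [0.0, 0.0, 0.0, 1.0]]
scene 352.90617701800795 352.90617701800795 252.20835612822341 191.89995897177806 [[-0.85, -0.333, 0.408, 70.448], [-0.527, 0.504, -0.684, 866.928], [0.022, -0.797, -0.604, 869.658], [0.0, 0.0, 0.0, 1.0]]
{'t': 0.1, 'q': array([-1.43351560e+00,  2.07370287e-01,  1.54281675e+00, -2.14168071e-05,
        1.39349356e+00, -1.50497722e-01]), 'qd': array([-0.00105035, -0.00192555, -0.00523498,  0.00055873,  0.00059421,
        0.00012077]), 'joint_efforts': array([-4.43814979e-04, -3.84088254e+01, -2.92550343e+01, -1.50624219e-04,
        4.86149424e-03,  1.73078234e-05]), 'tool_pos': array([ 163.08736137, -550.67370603,  230.21902921]), 'orientation': array([-7.35659553e-04,  8.01194415e-01, -5.98403225e-01, -7.40806280e-04]), 'force': array([0.22737521, 0.88622373, 0.16568584]), 'wrist_torque': array([ 0.04216204, -0.01650225, -0.03044426]), 'finger_gap': 85.18240229293102}
```

View pics/top0.png

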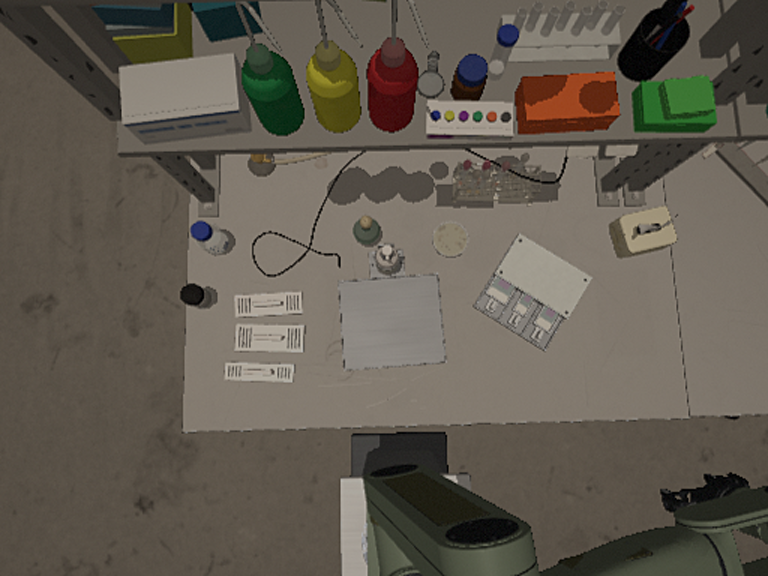

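View pics/scene0.png

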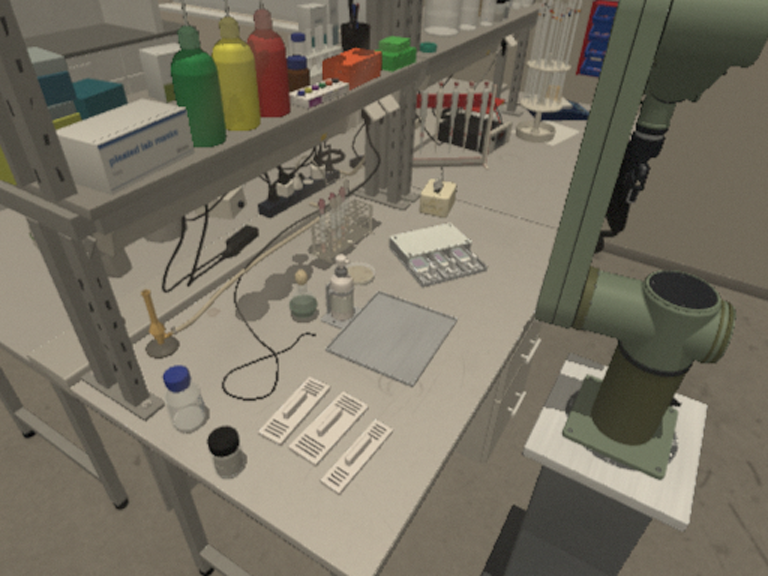

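Top view: pan corners about (340,282)-(445,361), rack on the right with three carriers with its lip running (473,305)-(546,350), three covers on the left. Next a zoom on the rack and covers.

Run:
```python
from h import *
t=np.load('top0.npy');s=np.load('scene0.npy')
a=cv2.resize(t[150:240,305:405],(800,720)[:2] if 0 else (660,594),interpolation=cv2.INTER_CUBIC)
b=cv2.resize(s[145:195,255:330],(660,440),interpolation=cv2.INTER_CUBIC)
cv2.imwrite('pics/rack_t.png',a[:,:,::-1]);cv2.imwrite('pics/rack_s.png',b[:,:,::-1])
S=snap('top');g=cv2.cvtColor(S['image'],cv2.COLOR_RGB2GRAY)
def rects(mask,amin,z,box):
    cs,_=cv2.findContours(mask,cv2.RETR_EXTERNAL,cv2.CHAIN_APPROX_NONE)
    for c in cs:
        if cv2.contourArea(c)<amin: continue
        x,y,w,h=cv2.boundingRect(c)
        if not(box[0]<x<box[2] and box[1]<y<box[3]): continue
        w=np.array([ray(S,u,v,z)[:2] for u,v in c[:,0,:].astype(float)],np.float32)
        r=cv2.minAreaRect(w);print(np.round(r[0],1),np.round(r[1],1),round(r[2],1),cv2.boundingRect(c))
m=cv2.morphologyEx((g>165).astype(np.uint8),cv2.MORPH_CLOSE,np.ones((5,5)))
print('thr');rects(m,150,11,(130,150,420,270))
m=(S['image'].std(2)<99)
hsv=cv2.cvtColor(S['image'],cv2.COLOR_RGB2HSV)
for p in [(260,215),(300,215),(180,208),(180,225),(220,260)]: print(p,S['image'][p[1],p[0]],hsv[p[1],p[0]])
```

```text
thr
[409. 355.] [169.2  41.1] 86.7 (150, 242, 46, 13)
[493.4 330.4] [168.8  64.5] 87.1 (157, 216, 45, 19)
[578.8 333. ] [ 53.2 165.3] 2.0 (157, 195, 44, 16)
(260, 215) [138 133 127] [ 16  20 138]
(300, 215) [133 125 114] [ 17  36 133]
(180, 208) [178 169 158] [ 17  29 178]
(180, 225) [172 164 150] [ 19  33 172]
(220, 260) [132 123 112] [ 17  39 132]
```

View pics/rack_t.png

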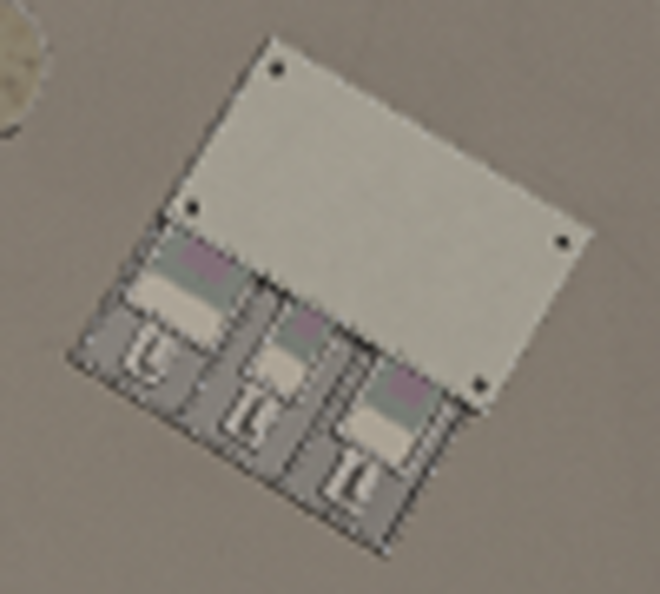

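View pics/rack_s.png

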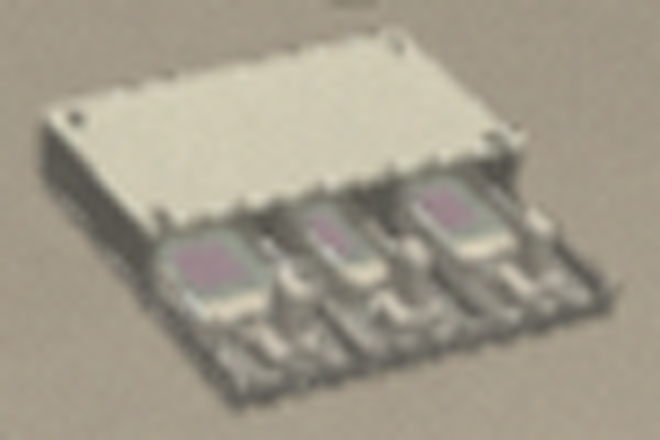

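The carriers: wide in the left (+y) bay, narrow in the middle, middle one in the right bay, with fins at about crop pixels (150,350), (245,415), (348,485). Now the pan, rack and fin coordinates.

```bash
python3 - <<'E'
from h import *
S=snap('top');im=S['image'];T=snap('scene')
hsv=cv2.cvtColor(cv2.GaussianBlur(im,(3,3),0),cv2.COLOR_RGB2HSV)
m=cv2.morphologyEx((hsv[:,:,1]<29).astype(np.uint8),cv2.MORPH_OPEN,np.ones((5,5)))
m[:,:215]=0;m[:180]=0;m[255:]=0
cs,_=cv2.findContours(m,cv2.RETR_EXTERNAL,cv2.CHAIN_APPROX_NONE)
for c in cs:
    if cv2.contourArea(c)<400: continue
    print(cv2.boundingRect(c))
    for z in(8,):
        w=np.array([ray(S,u,v,z)[:2] for u,v in c[:,0,:].astype(float)],np.float32);r=cv2.minAreaRect(w);print('pan',np.round(r,1) if 0 else r)
    print('corners px',np.round(cv2.boxPoints(cv2.minAreaRect(c)),1).tolist())
# manual corners pan from picture (768 scale)
P=np.array([ray(S,u/1.5,v/1.5,8)[:2] for u,v in[(340,282),(437,274),(445,361),(345,369)]]);print('pan manual',P.round(1).tolist(),P.mean(0).round(1))
P=np.array([ray(T,u/1.5,v/1.5,8)[:2] for u,v in[(381,293),(457,321),(411,383),(327,347)]]);print('pan scene',P.round(1).tolist(),P.mean(0).round(1))
# rack
q=lambda a,b:(a/6.6+305-.42,b/6.6+150-.42)
A=ray(S,*q(68,358),15)[:2];B=ray(S,*q(388,553),15)[:2];C=ray(S,*q(272,37),48)[:2];D=ray(S,*q(595,233),48)[:2]
print('rack',[x.round(1).tolist() for x in(A,B,C,D)],np.linalg.norm(A-B),np.linalg.norm(C-D),np.linalg.norm(A-C))
qs=lambda a,b:(a/8.8+255-.45,b/8.8+145-.45)
for n,p,z in[('lipL',(237,405),15),('lipR',(612,300),15),('hoodBL',(400,30),48),('hoodTL',(48,115),48)]: print('scene',n,ray(T,*qs(*p),z)[:2].round(1))
# cap: knob top z180 in both views
for z in(180,):
    print('cap',ray(S,388/1.5,252/1.5,z)[:2],ray(T,341/1.5,260/1.5,z)[:2])
a=cv2.resize(im[150:200,225:320],(760,400),interpolation=cv2.INTER_CUBIC)
b=cv2.resize(T['image'][160:215,180:245],(473,400),interpolation=cv2.INTER_CUBIC)
cv2.imwrite('pics/cap.png',np.vstack([a,np.hstack([b,np.zeros((400,287,3),np.uint8)])])[:,:,::-1][:, :760].copy()[:800])
E
python3 -c "
import cv2;a=cv2.imread('pics/cap.png');cv2.imwrite('pics/cap2.png',cv2.resize(a,(570,600)))"
```

```text
(318, 187, 51, 45)
pan ((553.2642822265625, -308.49249267578125), (210.55809020996094, 120.95867919921875), 55.92731857299805)
corners px [[315.0, 203.5], [331.3999938964844, 177.1999969482422], [379.1000061035156, 207.10000610351562], [362.70001220703125, 233.3000030517578]]
(226, 180, 71, 67)
pan ((538.1113891601562, 22.2734375), (248.8253936767578, 258.6696472167969), 3.075869083404541)
corners px [[223.39999389648438, 181.89999389648438], [291.70001220703125, 176.39999389648438], [297.0, 241.3000030517578], [228.6999969482422, 246.89999389648438]]
pan manual [[630.9, 149.1], [645.2, -100.4], [423.5, -111.4], [410.2, 139.4]] [527.5  19.2]
pan scene [[635.1, -94.3], [416.3, -101.5], [412.4, 143.2], [632.6, 151.5]] [524.1  24.7]
rack [[560.1, -185.8], [444.0, -361.8], [738.5, -306.8], [619.8, -482.2]] 210.85299590882317 211.76885395125572 215.5355801023936
scene lipL [ 554.2 -174.5]
scene lipR [ 442.2 -349.7]
scene hoodBL [ 618.6 -473.6]
scene hoodTL [ 729.5 -296.9]
cap [668.59459301  25.71588664] [664.87194682  42.27419931]
```

View pics/cap2.png

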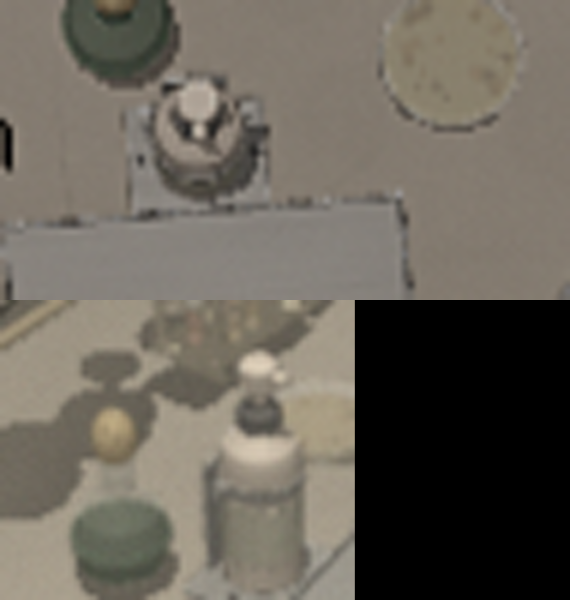

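```bash
cat >> h.py <<'E'
RACK=(np.array([590.6,-334.1]),np.radians(-33.9))
PAN=(np.array([527.,21.]),np.radians(3.0))
def R(a): return np.array([[np.cos(a),-np.sin(a)],[np.sin(a),np.cos(a)]])
def toF(F,p): return R(F[1]).T@(np.array(p)[:2]-F[0])
def toW(F,p): return R(F[1])@np.array(p)+F[0]
def go(x,y,z,yaw=None,n=8,st=None):
    """print rows (dx,dy,dz in 50mm, twist in 5deg) to world pose; yaw deg of tool x (mod 180)"""
    st=st or ctrl.read_state();w,a,b,c=st['orientation']
    a0=np.arctan2(2*(a*b+w*c),1-2*(b*b+c*c));tw=0
    if yaw is not None:
        d=(np.degrees(a0)-yaw+90)%180-90; tw=d/5
    D=np.array([x,y,z])-st['tool_pos'];k=max(int(np.ceil(max(abs(tw),np.linalg.norm(D)/50))),1)
    print('pos',st['tool_pos'].round(1),'yaw',np.degrees(a0).round(2),'gap',round(st['finger_gap'],1),'F',st['force'].round(1),'t',round(st['t'],2),'q6',st['q'][5].round(2))
    print('D',D.round(1),'tw',round(tw,2),'rows',k)
    for i in range(k):
        h=a0-np.radians(5*tw*i/k);ux=np.array([np.cos(h),np.sin(h)]);uy=np.array([np.sin(h),-np.cos(h)])
        d=D/k/50;print('dx %.2f dy %.2f dz %.2f tw %.2f'%(d[:2]@ux,d[:2]@uy,-d[2],tw/k))
        if abs(tw)<.01 and i==0: print('x',k);break
E
python3 - <<'E'
from h import *
S=snap('top');T=snap('scene')
q=lambda a,b:(a/6.6+305-.42,b/6.6+150-.42)
for n,a,b in[('wide',(127,290),(213,345)),('narrow',(245,370),(298,398)),('mid',(338,425),(400,470))]:
    p=[toF(RACK,ray(S,*q(*c),21)) for c in(a,b)];print(n,np.round(p,1).tolist(),'c',((p[0]+p[1])/2).round(1))
for p in[(150,350),(247,413),(350,485)]: print('fin?',toF(RACK,ray(S,*q(*p),52)).round(1),toF(RACK,ray(S,*q(*p),21)).round(1))
print('cap',ray(S,257.9,166.3,180).round(1),ray(T,227.3,170.6,180).round(1))
im=S['image'];M=cv2.getRotationMatrix2D((330,205),0,1)
a=cv2.resize(im[188:236,312:366],(810,720)[:2],interpolation=cv2.INTER_LANCZOS4);a=cv2.convertScaleAbs(a,alpha=1.5,beta=-40)
cv2.imwrite('pics/fins.png',cv2.resize(a,(675,600))[:,:,::-1])
go(450,-300,160,56.1)
E
```

```text
wide [[-57.2, 98.2], [-58.1, 40.2]] c [-57.7  69.2]
narrow [[-60.8, 17.4], [-58.4, -16.2]] c [-59.6   0.6]
mid [[-59.6, -43.3], [-62.9, -85.8]] c [-61.3 -64.5]
fin? [-86.4  72.4] [-80.   69.2]
fin? [-87.9   8.7] [-81.5   4. ]
fin? [-91.8 -59.8] [-85.5 -66.1]
cap [674.6  28.2 180. ] [674.7  28.4 180. ]
pos [ 163.2 -551.2  231. ] yaw -73.51 gap 85.1 F [-0.5  0.1 -0.1] t 0.35 q6 -0.15
D [286.8 251.2 -71. ] tw 10.08 rows 11
dx -0.29 dy -0.63 dz 0.13 tw 0.92
dx -0.34 dy -0.60 dz 0.13 tw 0.92
dx -0.39 dy -0.58 dz 0.13 tw 0.92
dx -0.43 dy -0.54 dz 0.13 tw 0.92
dx -0.47 dy -0.51 dz 0.13 tw 0.92
dx -0.51 dy -0.47 dz 0.13 tw 0.92
dx -0.55 dy -0.42 dz 0.13 tw 0.92
dx -0.58 dy -0.38 dz 0.13 tw 0.92
dx -0.61 dy -0.33 dz 0.13 tw 0.92
dx -0.63 dy -0.28 dz 0.13 tw 0.92
dx -0.65 dy -0.23 dz 0.13 tw 0.92
```

View pics/fins.png

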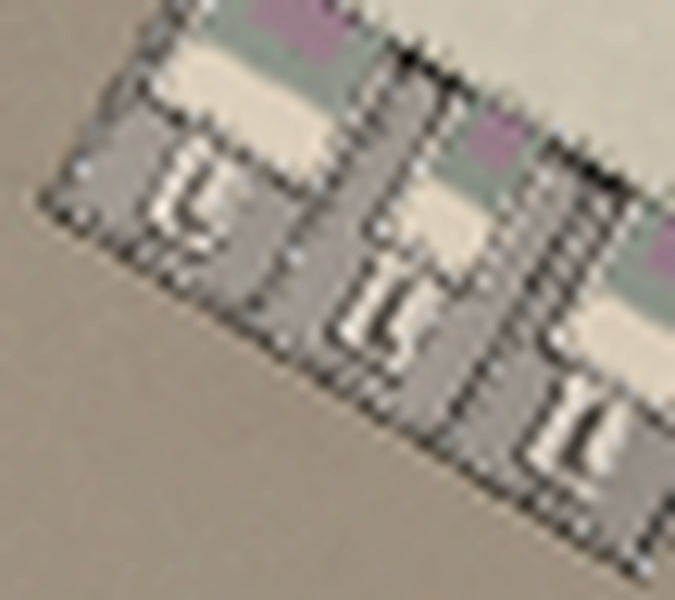

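Three carriers confirmed; cap rays from both views agree at (674.6, 28.3), which also confirms the pan pose. Starting to move: turn towards the rack.

step_arm(
  plan=[
    {"dx":-0.29,"dy":-0.63,"dz":0.13,"twist":1,"claw":44},
    {"dx":-0.34,"dy":-0.6,"dz":0.13,"twist":1},
    {"dx":-0.39,"dy":-0.58,"dz":0.13,"twist":1},
    {"dx":-0.43,"dy":-0.54,"dz":0.13,"twist":1},
    {"dx":-0.47,"dy":-0.51,"dz":0.13,"twist":1},
    {"dx":-0.51,"dy":-0.47,"dz":0.13,"twist":1},
    {"dx":-0.55,"dy":-0.42,"dz":0.13,"twist":1},
    {"dx":-0.58,"dy":-0.38,"dz":0.13,"twist":1},
  ],
  grip_force=100,
)

```text
$.plan[1]: bad value
```

Run:
```python
from h import *
p=toW(RACK,(-81,69));print(p);go(p[0],p[1],80,56.1)
```

```text
[ 561.85341743 -231.6517985 ]
pos [ 163.2 -551.2  231. ] yaw -73.51 gap 85.1 F [-0.5  0.1 -0.1] t 0.35 q6 -0.15
D [ 398.7  319.5 -151. ] tw 10.08 rows 11
dx -0.35 dy -0.86 dz 0.27 tw 0.92
dx -0.42 dy -0.83 dz 0.27 tw 0.92
dx -0.48 dy -0.79 dz 0.27 tw 0.92
dx -0.55 dy -0.75 dz 0.27 tw 0.92
dx -0.60 dy -0.71 dz 0.27 tw 0.92
dx -0.66 dy -0.66 dz 0.27 tw 0.92
dx -0.71 dy -0.60 dz 0.27 tw 0.92
dx -0.75 dy -0.54 dz 0.27 tw 0.92
dx -0.80 dy -0.48 dz 0.27 tw 0.92
dx -0.83 dy -0.42 dz 0.27 tw 0.92
dx -0.86 dy -0.35 dz 0.27 tw 0.92
```

step_arm(
  plan=[
    {"dx":-0.35,"dy":-0.8,"dz":0.2,"twist":0.95,"claw":44},
    {"dx":-0.42,"dy":-0.8,"dz":0.2,"twist":0.95,"claw":44},
    {"dx":-0.48,"dy":-0.79,"dz":0.2,"twist":0.95,"claw":44},
    {"dx":-0.55,"dy":-0.75,"dz":0.2,"twist":0.95,"claw":44},
    {"dx":-0.6,"dy":-0.7,"dz":0.2,"twist":0.95,"claw":44},
    {"dx":-0.66,"dy":-0.66,"dz":0.2,"twist":0.95,"claw":44},
    {"dx":-0.71,"dy":-0.6,"dz":0.2,"twist":0.95,"claw":44},
    {"dx":-0.75,"dy":-0.54,"dz":0.2,"twist":0.95,"claw":44},
  ],
  grip_force=100,
)

```text
t: 1.35
tool_pos: [460.0, -324.6, 150.4]
orientation: [-0.001, -0.55, 0.835, -0.003]
force: [1.0, -0.8, -0.2]
finger_gap: 43.6
```

Run:
```python
from h import *
p=toW(RACK,(-81,69));go(p[0],p[1],80,56.1)
```

```text
pos [ 460.  -324.6  150.4] yaw -113.23 gap 43.6 F [ 1.  -0.8 -0.2] t 1.35 q6 1.21
D [101.8  92.9 -70.4] tw 2.13 rows 4
dx -0.63 dy -0.28 dz 0.35 tw 0.53
dx -0.64 dy -0.26 dz 0.35 tw 0.53
dx -0.65 dy -0.23 dz 0.35 tw 0.53
dx -0.66 dy -0.19 dz 0.35 tw 0.53
```

step_arm(
  plan=[
    {"dx":-0.63,"dy":-0.28,"dz":0.35,"twist":0.53,"claw":40},
    {"dx":-0.64,"dy":-0.26,"dz":0.35,"twist":0.53,"claw":40},
    {"dx":-0.65,"dy":-0.23,"dz":0.35,"twist":0.53,"claw":40},
    {"dx":-0.66,"dy":-0.19,"dz":0.35,"twist":0.53,"claw":40},
    {"dx":0,"dy":0,"dz":0,"twist":0,"claw":40},
  ],
)

```text
t: 1.98
tool_pos: [567.7, -226.7, 77.5]
orientation: [-0.0, -0.47, 0.883, -0.004]
force: [-0.7, 0.8, 0.5]
finger_gap: 40.1
```

Run:
```python
from h import *
p=toW(RACK,(-81,69));go(p[0],p[1],26,56.1)
a=snap('top')['image'][180:240,305:380];b=snap('scene')['image'][130:205,240:340]
f=lambda i,w,h:cv2.resize(i,(w,h),interpolation=cv2.INTER_CUBIC)
cv2.imwrite('pics/c1.png',np.hstack([f(a,400,320),f(b,400,320)])[:,:,::-1])
```

```text
pos [ 567.7 -226.7   77.5] yaw -123.9 gap 40.1 F [-0.7  0.8  0.5] t 1.98 q6 1.65
D [ -5.9  -5.  -51.5] tw -0.0 rows 2
dx 0.07 dy 0.02 dz 0.51 tw -0.00
x 2
```

View pics/c1.png

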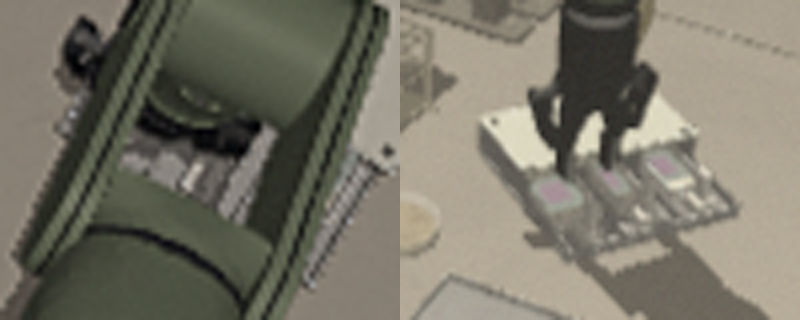

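The fingers stand above the wide carrier's fin with both jaws clear; descending.

step_arm(
  plan=[
    {"dx":0.07,"dy":0.02,"dz":0.4,"twist":0,"claw":40},
    {"dx":0.07,"dy":0.02,"dz":0.4,"twist":0,"claw":40},
    {"dx":0,"dy":0,"dz":0.18,"twist":0,"claw":40},
    {"dx":0,"dy":0,"dz":0,"twist":0,"claw":40},
  ],
)

```text
t: 2.58
tool_pos: [560.0, -238.6, 28.9]
orientation: [0.0, -0.467, 0.884, -0.006]
force: [-0.0, 0.6, -0.0]
finger_gap: 40.4
```

Run:
```python
from h import *
p=toW(RACK,(-81,69));go(p[0],p[1],26,56.1)
```

```text
pos [ 560.  -238.6   28.9] yaw -124.29 gap 40.4 F [-0.   0.6 -0. ] t 2.58 q6 1.63
D [ 1.9  6.9 -2.9] tw -0.08 rows 1
dx -0.14 dy 0.05 dz 0.06 tw -0.08
```

step_arm(
  plan=[
    {"dx":-0.1,"dy":0.03,"dz":0.05,"twist":0,"claw":40},
    {"dx":0,"dy":0,"dz":0,"twist":0,"claw":25},
    {"dx":0,"dy":0,"dz":0,"twist":0,"claw":15},
    {"dx":0,"dy":0,"dz":0,"twist":0,"claw":5},
    {"dx":0,"dy":0,"dz":0,"twist":0,"claw":0},
    {"dx":0,"dy":0,"dz":0,"twist":0,"claw":0},
  ],
)

```text
t: 3.32
tool_pos: [563.0, -233.9, 28.1]
orientation: [0.001, -0.467, 0.884, -0.008]
force: [-0.4, -0.2, -0.5]
finger_gap: 7.9
```

Run:
```python
from h import *
p=toW(RACK,(-81,69));go(p[0],p[1],39,56.1)
print(toF(RACK,ctrl.read_state()['tool_pos']))
```

```text
pos [ 563.  -233.9   28.1] yaw -124.28 gap 7.9 F [-0.4 -0.2 -0.5] t 3.33 q6 1.64
D [-1.2  2.3 10.9] tw -0.08 rows 1
dx -0.02 dy 0.04 dz -0.22 tw -0.08
[-78.78531248  67.77122606]
```

step_arm(
  plan=[
    {"dx":0,"dy":0,"dz":-0.1,"twist":0,"claw":0},
    {"dx":0,"dy":0,"dz":-0.1,"twist":0,"claw":0},
    {"dx":0,"dy":0,"dz":-0.06,"twist":0,"claw":0},
    {"dx":0,"dy":0,"dz":0,"twist":0,"claw":0},
  ],
)

```text
t: 3.82
tool_pos: [562.1, -233.5, 41.5]
orientation: [0.001, -0.467, 0.884, -0.007]
force: [0.9, 0.7, -1.1]
finger_gap: 8.0
```

Run:
```python
from h import *
p=toW(RACK,(-81,69));go(p[0],p[1],42,56.1)
s=ctrl.read_state();print(s['wrist_torque'])
```

```text
pos [ 562.1 -233.5   41.5] yaw -124.28 gap 8.0 F [ 0.9  0.7 -1.1] t 3.83 q6 1.64
D [-0.3  1.8  0.5] tw -0.08 rows 1
dx -0.03 dy 0.02 dz -0.01 tw -0.08
[0.07945805 0.07025972 0.05120148]
```

step_arm(
  plan=[
    {"dx":0,"dy":0.2,"dz":-0.04,"twist":0,"claw":0},
    {"dx":0,"dy":0.4,"dz":0,"twist":0,"claw":0},
    {"dx":0,"dy":0.5,"dz":0,"twist":0,"claw":0},
    {"dx":0,"dy":0.5,"dz":0,"twist":0,"claw":0},
    {"dx":0,"dy":0.5,"dz":0,"twist":0,"claw":0},
    {"dx":0,"dy":0.4,"dz":0,"twist":0,"claw":0},
    {"dx":0,"dy":0.2,"dz":0,"twist":0,"claw":0},
    {"dx":0,"dy":0,"dz":0,"twist":0,"claw":0},
  ],
)

```text
t: 4.82
tool_pos: [443.0, -152.4, 41.4]
orientation: [-0.0, -0.467, 0.884, -0.006]
force: [0.2, -0.4, -2.0]
finger_gap: 8.0
```

Run:
```python
from h import *
s=ctrl.read_state();print(s['wrist_torque'],toF(RACK,s['tool_pos']))
go(388,-115,42,56.1)
b=snap('scene')['image'][110:230,200:360]
cv2.imwrite('pics/c2.png',cv2.resize(b,(640,480),interpolation=cv2.INTER_CUBIC)[:,:,::-1])
```

```text
[0.1276071  0.12072172 0.01689008] [-223.89790344   68.51860584]
pos [ 443.  -152.4   41.4] yaw -124.27 gap 8.0 F [ 0.2 -0.4 -2. ] t 4.83 q6 1.66
D [-55.   37.4   0.6] tw -0.07 rows 2
dx 0.00 dy 0.66 dz -0.01 tw -0.04
dx -0.00 dy 0.66 dz -0.01 tw -0.04
```

View pics/c2.png

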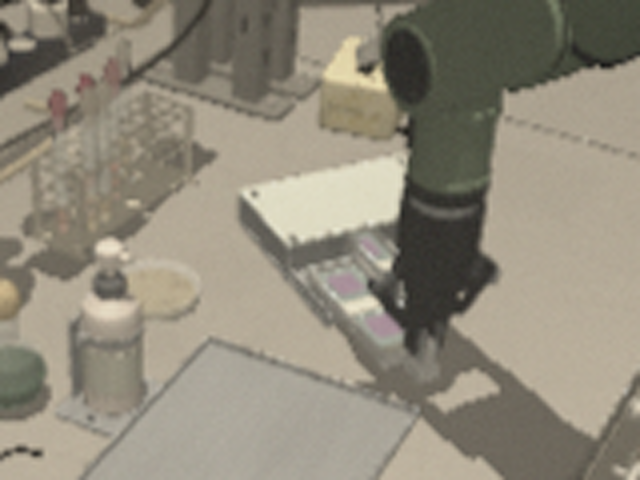

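The wide carrier comes out level, its tail still behind the lip. Drawing on.

step_arm(
  plan=[
    {"dx":0,"dy":0.4,"dz":0,"twist":0,"claw":0},
    {"dx":0,"dy":0.5,"dz":0,"twist":0,"claw":0},
    {"dx":0,"dy":0.5,"dz":0,"twist":0,"claw":0},
    {"dx":0,"dy":0.4,"dz":-0.1,"twist":0,"claw":0},
    {"dx":0,"dy":0,"dz":-0.5,"twist":0,"claw":0},
    {"dx":0,"dy":0,"dz":-0.5,"twist":0,"claw":0},
    {"dx":0,"dy":0,"dz":0,"twist":0,"claw":0},
  ],
)

```text
t: 5.75
tool_pos: [374.0, -104.9, 99.2]
orientation: [0.003, -0.466, 0.884, -0.011]
force: [-0.5, 0.5, -0.7]
finger_gap: 8.5
```

Run:
```python
from h import *
s=ctrl.read_state();print(s['wrist_torque'],toF(RACK,s['tool_pos']))
p=toW(PAN,(-88,75));go(p[0],p[1],80,93)
```

```text
[ 0.03892027  0.10139359 -0.04648385] [-307.5482475    69.41872615]
pos [ 374.  -104.9   99.2] yaw -124.39 gap 8.5 F [-0.5  0.5 -0.7] t 5.75 q6 1.68
D [ 61.1 196.2 -19.2] tw -7.48 rows 8
dx -0.49 dy 0.15 dz 0.05 tw -0.93
dx -0.50 dy 0.11 dz 0.05 tw -0.93
dx -0.51 dy 0.07 dz 0.05 tw -0.93
dx -0.51 dy 0.03 dz 0.05 tw -0.93
dx -0.51 dy -0.01 dz 0.05 tw -0.93
dx -0.51 dy -0.06 dz 0.05 tw -0.93
dx -0.50 dy -0.10 dz 0.05 tw -0.93
dx -0.49 dy -0.14 dz 0.05 tw -0.93
```

step_arm(
  plan=[
    {"dx":-0.45,"dy":0.15,"dz":0,"twist":-0.9,"claw":0},
    {"dx":-0.5,"dy":0.11,"dz":0,"twist":-0.9,"claw":0},
    {"dx":-0.5,"dy":0.07,"dz":0,"twist":-0.9,"claw":0},
    {"dx":-0.5,"dy":0.03,"dz":0,"twist":-0.9,"claw":0},
    {"dx":-0.5,"dy":-0.01,"dz":0,"twist":-0.9,"claw":0},
    {"dx":-0.5,"dy":-0.06,"dz":0,"twist":-0.9,"claw":0},
    {"dx":-0.45,"dy":-0.1,"dz":0,"twist":-0.9,"claw":0},
    {"dx":-0.3,"dy":-0.1,"dz":0,"twist":-0.6,"claw":0},
  ],
)

```text
t: 6.75
tool_pos: [434.5, 77.5, 90.4]
orientation: [0.002, 0.713, -0.701, 0.01]
force: [0.0, 0.5, -1.7]
finger_gap: 7.7
```

Run:
```python
from h import *
s=ctrl.read_state();print(s['wrist_torque'],s['orientation'])
p=toW(PAN,(-88,75));go(p[0],p[1],50,93)
b=snap('scene')['image'][130:270,170:357]
cv2.imwrite('pics/c3.png',cv2.resize(b,(640,480),interpolation=cv2.INTER_CUBIC)[:,:,::-1])
```

```text
[-0.00107931  0.0812607   0.00236059] [ 0.00197169  0.71294457 -0.70113972  0.01045148]
pos [434.5  77.5  90.4] yaw -89.05 gap 7.7 F [ 0.   0.5 -1.7] t 6.75 q6 1.56
D [  0.7  13.8 -40.4] tw -0.41 rows 1
dx -0.28 dy -0.02 dz 0.81 tw -0.41
```

View pics/c3.png

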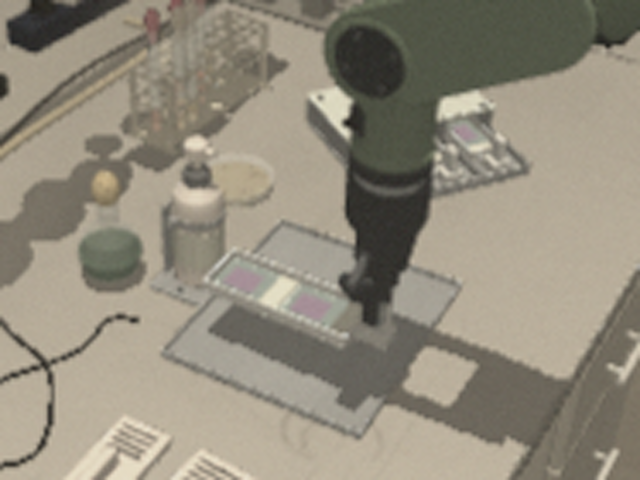

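Level hold above the pan (tail clear of the bottle). Lowering.

step_arm(
  plan=[
    {"dx":-0.2,"dy":0,"dz":0.3,"twist":-0.4,"claw":0},
    {"dx":0,"dy":0,"dz":0.4,"twist":0,"claw":0},
    {"dx":0,"dy":0,"dz":0.3,"twist":0,"claw":0},
    {"dx":0,"dy":0,"dz":0,"twist":0,"claw":0},
  ],
)

```text
t: 7.3
tool_pos: [433.8, 88.1, 35.2]
orientation: [0.003, 0.726, -0.687, 0.009]
force: [-1.3, 0.8, -1.5]
finger_gap: 7.9
```

Run:
```python
from h import *
p=toW(PAN,(-88,75));go(p[0],p[1],25,93)
```

```text
pos [433.8  88.1  35.2] yaw -86.82 gap 7.9 F [-1.3  0.8 -1.5] t 7.3 q6 1.54
D [  1.4   3.2 -10.2] tw 0.04 rows 1
dx -0.06 dy -0.03 dz 0.20 tw 0.04
```

step_arm(
  plan=[
    {"dx":-0.06,"dy":0,"dz":0.1,"twist":0,"claw":0},
    {"dx":0,"dy":0,"dz":0.06,"twist":0,"claw":0},
    {"dx":0,"dy":0,"dz":0.04,"twist":0,"claw":0},
    {"dx":0,"dy":0,"dz":0.02,"twist":0,"claw":0},
    {"dx":0,"dy":0,"dz":0,"twist":0,"claw":0},
  ],
)

```text
t: 7.92
tool_pos: [434.8, 90.7, 26.9]
orientation: [0.003, 0.727, -0.687, 0.01]
force: [-1.2, -0.2, -0.6]
finger_gap: 8.1
```

step_arm(
  plan=[
    {"dx":0,"dy":0,"dz":0.04,"twist":0,"claw":0},
    {"dx":0,"dy":0,"dz":0.04,"twist":0,"claw":0},
    {"dx":0,"dy":0,"dz":0,"twist":0,"claw":0},
  ],
)

```text
t: 8.3
tool_pos: [436.0, 90.4, 26.8]
orientation: [0.003, 0.727, -0.687, 0.01]
force: [-0.2, 2.1, 0.2]
finger_gap: 8.0
```

Run:
```python
from h import *
s=ctrl.read_state();print(s['tool_pos'],s['force'],s['wrist_torque'])
```

```text
[436.03612588  90.43225018  26.75370892] [-0.20944381  2.09397053  0.23359278] [0.11354448 0.02692348 0.10970834]
```

step_arm(
  plan=[
    {"dx":0,"dy":0,"dz":0,"twist":0,"claw":14},
    {"dx":0,"dy":0,"dz":0,"twist":0,"claw":34},
    {"dx":0,"dy":0,"dz":-0.1,"twist":0,"claw":34},
    {"dx":0,"dy":0,"dz":-0.5,"twist":0,"claw":40},
    {"dx":0,"dy":0,"dz":-0.8,"twist":0,"claw":40},
    {"dx":0,"dy":0,"dz":-0.4,"twist":0,"claw":40},
  ],
)

```text
t: 9.05
tool_pos: [434.3, 91.8, 117.7]
orientation: [0.004, 0.726, -0.687, 0.009]
force: [-0.1, 0.5, -0.1]
finger_gap: 40.0
```

Run:
```python
from h import *
p=toW(RACK,(-81,0.6));go(p[0],p[1],80,56.1)
```

```text
pos [434.3  91.8 117.7] yaw -86.81 gap 40.0 F [-0.1  0.5 -0.1] t 9.05 q6 1.55
D [  89.4 -380.2  -37.7] tw 7.42 rows 8
dx 0.96 dy -0.17 dz 0.09 tw 0.93
dx 0.94 dy -0.25 dz 0.09 tw 0.93
dx 0.92 dy -0.32 dz 0.09 tw 0.93
dx 0.89 dy -0.40 dz 0.09 tw 0.93
dx 0.86 dy -0.47 dz 0.09 tw 0.93
dx 0.82 dy -0.54 dz 0.09 tw 0.93
dx 0.77 dy -0.60 dz 0.09 tw 0.93
dx 0.72 dy -0.66 dz 0.09 tw 0.93
```

step_arm(
  plan=[
    {"dx":0.95,"dy":-0.17,"dz":0,"twist":0.93,"claw":40},
    {"dx":0.94,"dy":-0.25,"dz":0,"twist":0.93,"claw":40},
    {"dx":0.92,"dy":-0.32,"dz":0,"twist":0.93,"claw":40},
    {"dx":0.89,"dy":-0.4,"dz":0.1,"twist":0.93,"claw":40},
    {"dx":0.86,"dy":-0.47,"dz":0.1,"twist":0.93,"claw":40},
    {"dx":0.8,"dy":-0.54,"dz":0.1,"twist":0.93,"claw":40},
    {"dx":0.6,"dy":-0.5,"dz":0.1,"twist":0.93,"claw":40},
    {"dx":0.3,"dy":-0.3,"dz":0.1,"twist":0.5,"claw":40},
  ],
)

```text
t: 10.05
tool_pos: [522.6, -260.7, 105.3]
orientation: [0.004, -0.479, 0.878, -0.014]
force: [-0.1, 0.5, 0.3]
finger_gap: 40.3
```

Run:
```python
from h import *
p=toW(RACK,(-81,0.6));go(p[0],p[1],80,56.1)
S=snap('top');a=S['image'];print(a.shape)
cv2.imwrite('pics/c4raw.png',a[:,:,::-1])
```

```text
pos [ 522.6 -260.7  105.3] yaw -122.75 gap 40.3 F [-0.1  0.5  0.3] t 10.05 q6 1.54
D [  1.1 -27.8 -25.3] tw 0.23 rows 1
dx 0.46 dy -0.32 dz 0.51 tw 0.23
(384, 512, 3)
```

step_arm(
  plan=[
    {"dx":0.4,"dy":-0.28,"dz":0.3,"twist":0.22,"claw":40},
    {"dx":0,"dy":0,"dz":0.4,"twist":0,"claw":40},
    {"dx":0,"dy":0,"dz":0,"twist":0,"claw":40},
  ],
)

```text
t: 10.48
tool_pos: [524.0, -285.4, 68.2]
orientation: [0.004, -0.471, 0.882, -0.013]
force: [-0.6, -0.6, 0.5]
finger_gap: 40.3
```

Run:
```python
from h import *
p=toW(RACK,(-81,0.6));go(p[0],p[1],27,56.1)
```

```text
pos [ 524.  -285.4   68.2] yaw -123.86 gap 40.3 F [-0.6 -0.6  0.5] t 10.47 q6 1.52
D [ -0.3  -3.  -41.2] tw 0.01 rows 1
dx 0.05 dy -0.03 dz 0.82 tw 0.01
x 1
```

step_arm(
  plan=[
    {"dx":0.05,"dy":-0.03,"dz":0.4,"twist":0,"claw":40},
    {"dx":0,"dy":0,"dz":0.33,"twist":0,"claw":40},
    {"dx":0,"dy":0,"dz":0.05,"twist":0,"claw":25},
    {"dx":0,"dy":0,"dz":0,"twist":0,"claw":15},
    {"dx":0,"dy":0,"dz":0,"twist":0,"claw":5},
    {"dx":0,"dy":0,"dz":0,"twist":0,"claw":0},
    {"dx":0,"dy":0,"dz":0,"twist":0,"claw":0},
  ],
)

```text
t: 11.35
tool_pos: [525.1, -286.4, 27.5]
orientation: [0.004, -0.472, 0.881, -0.012]
force: [-0.8, -0.5, -3.0]
finger_gap: 8.3
```

step_arm(
  plan=[
    {"dx":0,"dy":0,"dz":-0.1,"twist":0,"claw":0},
    {"dx":0,"dy":0,"dz":-0.1,"twist":0,"claw":0},
    {"dx":0,"dy":0,"dz":-0.1,"twist":0,"claw":0},
    {"dx":0,"dy":0,"dz":0,"twist":0,"claw":0},
  ],
)

```text
t: 11.85
tool_pos: [525.0, -286.4, 44.1]
orientation: [0.005, -0.472, 0.881, -0.013]
force: [0.4, -0.1, -0.5]
finger_gap: 8.1
```

Run:
```python
from h import *
s=ctrl.read_state();print(s['wrist_torque'],toF(RACK,s['tool_pos']));go(525.1,-286.4,43,56.1)
```

```text
[0.05753602 0.05176997 0.0419946 ] [-81.07463859   3.00702411]
pos [ 525.  -286.4   44.1] yaw -123.66 gap 8.1 F [ 0.4 -0.1 -0.5] t 11.85 q6 1.52
D [ 0.1 -0.  -1.1] tw 0.05 rows 1
dx -0.00 dy -0.00 dz 0.02 tw 0.05
```

step_arm(
  plan=[
    {"dx":0,"dy":0.3,"dz":0.02,"twist":0,"claw":0},
    {"dx":0,"dy":0.5,"dz":0,"twist":0,"claw":0},
    {"dx":0,"dy":0.6,"dz":0,"twist":0,"claw":0},
    {"dx":0,"dy":0.7,"dz":0,"twist":0,"claw":0},
    {"dx":0,"dy":0.7,"dz":0,"twist":0,"claw":0},
    {"dx":0,"dy":0.7,"dz":0,"twist":0,"claw":0},
    {"dx":0,"dy":0.5,"dz":0,"twist":0,"claw":0},
    {"dx":0,"dy":0.3,"dz":0,"twist":0,"claw":0},
  ],
)

```text
t: 12.85
tool_pos: [342.5, -165.1, 37.6]
orientation: [0.006, -0.472, 0.881, -0.015]
force: [0.3, -0.9, -1.3]
finger_gap: 8.2
```

Run:
```python
from h import *
s=ctrl.read_state();print(s['wrist_torque'],toF(RACK,s['tool_pos']))
p=toW(PAN,(-88,0));go(p[0],p[1],100,93)
```

```text
[ 0.04145687  0.08040103 -0.00044877] [-300.21259474    1.87874086]
pos [ 342.5 -165.1   37.6] yaw -123.67 gap 8.2 F [ 0.3 -0.9 -1.3] t 12.85 q6 1.48
D [ 96.7 181.5  62.4] tw -7.33 rows 8
dx -0.51 dy 0.05 dz -0.16 tw -0.92
dx -0.51 dy 0.01 dz -0.16 tw -0.92
dx -0.51 dy -0.03 dz -0.16 tw -0.92
dx -0.51 dy -0.07 dz -0.16 tw -0.92
dx -0.50 dy -0.11 dz -0.16 tw -0.92
dx -0.49 dy -0.15 dz -0.16 tw -0.92
dx -0.48 dy -0.19 dz -0.16 tw -0.92
dx -0.46 dy -0.23 dz -0.16 tw -0.92
```

step_arm(
  plan=[
    {"dx":0,"dy":0.1,"dz":-0.6,"twist":0,"claw":0},
    {"dx":0,"dy":0,"dz":-0.7,"twist":0,"claw":0},
    {"dx":-0.4,"dy":0.02,"dz":-0.2,"twist":-0.92,"claw":0},
    {"dx":-0.5,"dy":0,"dz":0,"twist":-0.92,"claw":0},
    {"dx":-0.5,"dy":-0.03,"dz":0,"twist":-0.92,"claw":0},
    {"dx":-0.5,"dy":-0.07,"dz":0,"twist":-0.92,"claw":0},
    {"dx":-0.5,"dy":-0.11,"dz":0,"twist":-0.92,"claw":0},
    {"dx":-0.4,"dy":-0.15,"dz":0,"twist":-0.92,"claw":0},
  ],
)

```text
t: 13.85
tool_pos: [405.2, -32.2, 115.6]
orientation: [0.003, -0.673, 0.74, -0.018]
force: [0.3, -0.1, -0.9]
finger_gap: 8.4
```

Run:
```python
from h import *
p=toW(PAN,(-88,0));go(p[0],p[1],90,93)
```

```text
pos [405.2 -32.2 115.6] yaw -95.43 gap 8.4 F [ 0.3 -0.1 -0.9] t 13.85 q6 1.39
D [ 33.9  48.6 -25.6] tw -1.69 rows 2
dx -0.52 dy -0.29 dz 0.26 tw -0.84
dx -0.49 dy -0.33 dz 0.26 tw -0.84
```

step_arm(
  plan=[
    {"dx":-0.45,"dy":-0.28,"dz":0.2,"twist":-0.84,"claw":0},
    {"dx":-0.35,"dy":-0.26,"dz":0.2,"twist":-0.84,"claw":0},
    {"dx":0,"dy":0,"dz":0,"twist":0,"claw":0},
  ],
)

```text
t: 14.22
tool_pos: [436.9, 7.9, 95.9]
orientation: [-0.002, 0.728, -0.686, 0.019]
force: [-0.3, 0.0, -1.2]
finger_gap: 8.0
```

Run:
```python
from h import *
p=toW(PAN,(-88,0));go(p[0],p[1],28,93)
b=snap('scene')['image'][130:270,170:357]
cv2.imwrite('pics/c5.png',cv2.resize(b,(640,480),interpolation=cv2.INTER_CUBIC)[:,:,::-1])
```

```text
pos [436.9   7.9  95.9] yaw -86.61 gap 8.0 F [-0.3  0.  -1.2] t 14.22 q6 1.35
D [  2.2   8.5 -67.9] tw 0.08 rows 2
dx -0.08 dy -0.03 dz 0.68 tw 0.04
dx -0.08 dy -0.03 dz 0.68 tw 0.04
```

View pics/c5.png

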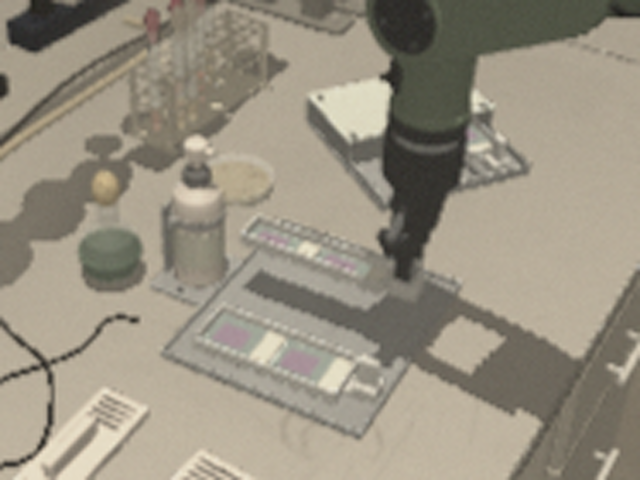

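Wide carrier lies flat in the pan; the narrow one hangs level above its slot. Lowering.

step_arm(
  plan=[
    {"dx":-0.14,"dy":0,"dz":0.4,"twist":0,"claw":0},
    {"dx":0,"dy":0,"dz":0.4,"twist":0,"claw":0},
    {"dx":0,"dy":0,"dz":0.3,"twist":0,"claw":0},
    {"dx":0,"dy":0,"dz":0.1,"twist":0,"claw":0},
    {"dx":0,"dy":0,"dz":0,"twist":0,"claw":0},
  ],
)

```text
t: 14.9
tool_pos: [438.7, 10.2, 36.8]
orientation: [-0.003, 0.725, -0.688, 0.021]
force: [0.1, -0.4, -1.1]
finger_gap: 8.3
```

Run:
```python
from h import *
p=toW(PAN,(-88,0));go(p[0],p[1],26,93)
```

```text
pos [438.7  10.2  36.8] yaw -87.01 gap 8.3 F [ 0.1 -0.4 -1.1] t 14.9 q6 1.37
D [  0.4   6.2 -10.8] tw -0.0 rows 1
dx -0.12 dy -0.01 dz 0.22 tw -0.00
x 1
```

step_arm(
  plan=[
    {"dx":-0.1,"dy":0,"dz":0.12,"twist":0,"claw":0},
    {"dx":0,"dy":0,"dz":0.07,"twist":0,"claw":0},
    {"dx":0,"dy":0,"dz":0.05,"twist":0,"claw":0},
    {"dx":0,"dy":0,"dz":0.05,"twist":0,"claw":0},
    {"dx":0,"dy":0,"dz":0,"twist":0,"claw":0},
  ],
)

```text
t: 15.52
tool_pos: [441.1, 14.7, 25.6]
orientation: [-0.003, 0.725, -0.688, 0.022]
force: [0.1, 0.8, -0.6]
finger_gap: 8.4
```

Run:
```python
from h import *
p=toW(PAN,(-88,0));go(p[0],p[1],26,93);s=ctrl.read_state();print(s['wrist_torque'],s['orientation'])
```

```text
pos [441.1  14.7  25.6] yaw -86.98 gap 8.4 F [ 0.1  0.8 -0.6] t 15.53 q6 1.39
D [-1.9  1.7  0.4] tw 0.0 rows 1
dx -0.04 dy 0.04 dz -0.01 tw 0.00
x 1
[-0.02304013  0.14263087 -0.04678009] [-0.00292814  0.72546387 -0.68789204  0.02231931]
```

step_arm(
  plan=[
    {"dx":0,"dy":0,"dz":0,"twist":0,"claw":14},
    {"dx":0,"dy":0,"dz":0,"twist":0,"claw":34},
    {"dx":0,"dy":0,"dz":-0.1,"twist":0,"claw":34},
    {"dx":0,"dy":0,"dz":-0.5,"twist":0,"claw":40},
    {"dx":0,"dy":0,"dz":-0.8,"twist":0,"claw":40},
    {"dx":0,"dy":0,"dz":-0.4,"twist":0,"claw":40},
  ],
)

```text
t: 16.27
tool_pos: [436.8, 17.3, 116.8]
orientation: [-0.002, 0.725, -0.688, 0.021]
force: [-0.1, -0.5, -0.2]
finger_gap: 39.7
```

Run:
```python
from h import *
p=toW(RACK,(-82,-65));go(p[0],p[1],80,56.1)
```

```text
pos [436.8  17.3 116.8] yaw -86.99 gap 39.7 F [-0.1 -0.5 -0.2] t 16.27 q6 1.39
D [  49.5 -359.6  -36.8] tw 7.38 rows 8
dx 0.90 dy -0.08 dz 0.09 tw 0.92
dx 0.90 dy -0.15 dz 0.09 tw 0.92
dx 0.88 dy -0.22 dz 0.09 tw 0.92
dx 0.86 dy -0.29 dz 0.09 tw 0.92
dx 0.83 dy -0.36 dz 0.09 tw 0.92
dx 0.80 dy -0.42 dz 0.09 tw 0.92
dx 0.77 dy -0.49 dz 0.09 tw 0.92
dx 0.72 dy -0.55 dz 0.09 tw 0.92
```

step_arm(
  plan=[
    {"dx":0.85,"dy":-0.08,"dz":0,"twist":0.92,"claw":40},
    {"dx":0.9,"dy":-0.15,"dz":0,"twist":0.92,"claw":40},
    {"dx":0.88,"dy":-0.22,"dz":0,"twist":0.92,"claw":40},
    {"dx":0.86,"dy":-0.29,"dz":0,"twist":0.92,"claw":40},
    {"dx":0.83,"dy":-0.36,"dz":0,"twist":0.92,"claw":40},
    {"dx":0.8,"dy":-0.42,"dz":0.1,"twist":0.92,"claw":40},
    {"dx":0.6,"dy":-0.4,"dz":0.1,"twist":0.92,"claw":40},
    {"dx":0.4,"dy":-0.35,"dz":0.1,"twist":0.6,"claw":40},
  ],
)

```text
t: 17.27
tool_pos: [488.2, -321.3, 118.1]
orientation: [0.013, -0.477, 0.879, -0.024]
force: [0.3, 0.9, 0.0]
finger_gap: 40.0
```

Run:
```python
from h import *
p=toW(RACK,(-82,-65));go(p[0],p[1],70,56.1)
```

```text
pos [ 488.2 -321.3  118.1] yaw -123.06 gap 40.0 F [0.3 0.9 0. ] t 17.27 q6 1.41
D [ -2.  -21.  -48.1] tw 0.17 rows 2
dx 0.19 dy -0.10 dz 0.48 tw 0.08
dx 0.19 dy -0.10 dz 0.48 tw 0.08
```

step_arm(
  plan=[
    {"dx":0.18,"dy":-0.09,"dz":0.4,"twist":0.1,"claw":40},
    {"dx":0.12,"dy":-0.04,"dz":0.4,"twist":0.07,"claw":40},
    {"dx":0,"dy":0,"dz":0.1,"twist":0,"claw":40},
    {"dx":0,"dy":0,"dz":0,"twist":0,"claw":40},
  ],
)

```text
t: 17.77
tool_pos: [487.5, -341.1, 71.9]
orientation: [0.013, -0.469, 0.883, -0.024]
force: [-0.5, -0.9, 0.5]
finger_gap: 39.8
```

Run:
```python
from h import *
p=toW(RACK,(-82,-65));go(p[0],p[1],27.5,56.1)
```

```text
pos [ 487.5 -341.1   71.9] yaw -124.09 gap 39.8 F [-0.5 -0.9  0.5] t 17.77 q6 1.4
D [ -1.2  -1.2 -44.4] tw -0.04 rows 1
dx 0.03 dy 0.01 dz 0.89 tw -0.04
```

step_arm(
  plan=[
    {"dx":0.02,"dy":0.03,"dz":0.4,"twist":0,"claw":40},
    {"dx":0,"dy":0.02,"dz":0.38,"twist":0,"claw":40},
    {"dx":0,"dy":0,"dz":0.05,"twist":0,"claw":25},
    {"dx":0,"dy":0,"dz":0,"twist":0,"claw":15},
    {"dx":0,"dy":0,"dz":0,"twist":0,"claw":5},
    {"dx":0,"dy":0,"dz":0,"twist":0,"claw":0},
    {"dx":0,"dy":0,"dz":0,"twist":0,"claw":0},
  ],
)

```text
t: 18.65
tool_pos: [489.4, -341.5, 32.7]
orientation: [0.014, -0.47, 0.882, -0.026]
force: [-0.8, -0.3, -1.0]
finger_gap: 7.1
```

Run:
```python
from h import *
s=ctrl.read_state();print(s['wrist_torque'],toF(RACK,s['tool_pos']))
```

```text
[-0.01633841  0.09044755 -0.00490027] [-79.90190895 -62.61112638]
```

Gripped too high (TCP 32.7); reopening to go 5 mm lower.

step_arm(
  plan=[
    {"dx":0,"dy":0,"dz":0,"twist":0,"claw":20},
    {"dx":0,"dy":0,"dz":0.06,"twist":0,"claw":30},
    {"dx":0,"dy":0.02,"dz":0.06,"twist":0,"claw":30},
    {"dx":0,"dy":0,"dz":0.02,"twist":0,"claw":15},
    {"dx":0,"dy":0,"dz":0,"twist":0,"claw":5},
    {"dx":0,"dy":0,"dz":0,"twist":0,"claw":0},
    {"dx":0,"dy":0,"dz":0,"twist":0,"claw":0},
  ],
)

```text
t: 19.52
tool_pos: [489.6, -342.0, 26.2]
orientation: [0.015, -0.47, 0.882, -0.027]
force: [-0.5, -0.2, 0.8]
finger_gap: 8.5
```

step_arm(
  plan=[
    {"dx":0,"dy":0,"dz":-0.1,"twist":0,"claw":0},
    {"dx":0,"dy":0,"dz":-0.1,"twist":0,"claw":0},
    {"dx":0,"dy":0,"dz":-0.1,"twist":0,"claw":0},
    {"dx":0,"dy":0,"dz":0,"twist":0,"claw":0},
    {"dx":0,"dy":0.3,"dz":-0.02,"twist":0,"claw":0},
    {"dx":0,"dy":0.3,"dz":-0.02,"twist":0,"claw":0},
    {"dx":0,"dy":0.1,"dz":0,"twist":0,"claw":0},
  ],
)

```text
t: 20.4
tool_pos: [458.4, -320.8, 41.6]
orientation: [0.014, -0.47, 0.882, -0.027]
force: [-0.0, 0.7, -1.2]
finger_gap: 8.2
```

Run:
```python
from h import *
s=ctrl.read_state();print(s['wrist_torque'],s['force'],toF(RACK,s['tool_pos']))
```

```text
[0.01113925 0.16600572 0.00064416] [-0.03930662  0.66207729 -1.19653117] [-117.17361769  -62.71727237]
```

step_arm(
  plan=[
    {"dx":0,"dy":0.4,"dz":-0.02,"twist":0,"claw":0},
    {"dx":0,"dy":0.6,"dz":-0.04,"twist":0,"claw":0},
    {"dx":0,"dy":0.6,"dz":-0.04,"twist":0,"claw":0},
    {"dx":0,"dy":0.6,"dz":-0.04,"twist":0,"claw":0},
    {"dx":0,"dy":0.6,"dz":-0.04,"twist":0,"claw":0},
    {"dx":0,"dy":0.5,"dz":-0.04,"twist":0,"claw":0},
    {"dx":0,"dy":0.3,"dz":-0.02,"twist":0,"claw":0},
    {"dx":0,"dy":0,"dz":0,"twist":0,"claw":0},
  ],
)

```text
t: 21.4
tool_pos: [305.4, -218.5, 43.1]
orientation: [0.016, -0.47, 0.882, -0.03]
force: [-0.1, -0.1, -1.2]
finger_gap: 8.1
```

Run:
```python
from h import *
s=ctrl.read_state();print(s['wrist_torque'],s['force'],toF(RACK,s['tool_pos']))
p=toW(PAN,(-88,-71));go(p[0],p[1],100,93)
```

```text
[0.08278758 0.09497611 0.00540701] [-0.13012863 -0.08467087 -1.24051989] [-301.18134342  -63.11766251]
pos [ 305.4 -218.5   43.1] yaw -123.95 gap 8.1 F [-0.1 -0.1 -1.2] t 21.4 q6 1.28
D [137.4 164.   56.9] tw -7.39 rows 8
dx -0.53 dy -0.06 dz -0.14 tw -0.92
dx -0.53 dy -0.10 dz -0.14 tw -0.92
dx -0.52 dy -0.14 dz -0.14 tw -0.92
dx -0.50 dy -0.18 dz -0.14 tw -0.92
dx -0.49 dy -0.22 dz -0.14 tw -0.92
dx -0.47 dy -0.26 dz -0.14 tw -0.92
dx -0.44 dy -0.30 dz -0.14 tw -0.92
dx -0.42 dy -0.33 dz -0.14 tw -0.92
```

step_arm(
  plan=[
    {"dx":0,"dy":0,"dz":-0.7,"twist":0,"claw":0},
    {"dx":0,"dy":0,"dz":-0.6,"twist":0,"claw":0},
    {"dx":-0.45,"dy":-0.06,"dz":-0.1,"twist":-0.92,"claw":0},
    {"dx":-0.5,"dy":-0.1,"dz":-0.05,"twist":-0.92,"claw":0},
    {"dx":-0.5,"dy":-0.14,"dz":0,"twist":-0.92,"claw":0},
    {"dx":-0.5,"dy":-0.18,"dz":0,"twist":-0.92,"claw":0},
    {"dx":-0.48,"dy":-0.22,"dz":0,"twist":-0.92,"claw":0},
    {"dx":-0.4,"dy":-0.26,"dz":0,"twist":-0.92,"claw":0},
  ],
)

```text
t: 22.4
tool_pos: [413.0, -106.6, 125.0]
orientation: [0.01, -0.67, 0.741, -0.043]
force: [-0.6, 0.6, -1.8]
finger_gap: 8.3
```

Run:
```python
from h import *
p=toW(PAN,(-88,-71));go(p[0],p[1],90,93)
```

```text
pos [ 413.  -106.6  125. ] yaw -95.84 gap 8.3 F [-0.6  0.6 -1.8] t 22.4 q6 1.23
D [ 29.8  52.  -35. ] tw -1.77 rows 2
dx -0.55 dy -0.24 dz 0.35 tw -0.88
dx -0.53 dy -0.29 dz 0.35 tw -0.88
```

step_arm(
  plan=[
    {"dx":-0.5,"dy":-0.22,"dz":0.2,"twist":-0.88,"claw":0},
    {"dx":-0.35,"dy":-0.2,"dz":0.2,"twist":-0.88,"claw":0},
    {"dx":0,"dy":0,"dz":0.1,"twist":0,"claw":0},
    {"dx":0,"dy":0,"dz":0,"twist":0,"claw":0},
  ],
)

```text
t: 22.9
tool_pos: [446.1, -66.2, 101.3]
orientation: [-0.008, 0.727, -0.685, 0.047]
force: [-0.1, 0.3, 0.0]
finger_gap: 8.0
```

Run:
```python
from h import *
p=toW(PAN,(-88,-71));go(p[0],p[1],28,93);s=ctrl.read_state();print(s['q'].round(4),s['orientation'].round(4))
```

```text
pos [446.1 -66.2 101.3] yaw -86.65 gap 8.0 F [-0.1  0.3  0. ] t 22.9 q6 1.2
D [ -3.3  11.7 -73.3] tw 0.07 rows 2
dx -0.12 dy 0.03 dz 0.73 tw 0.03
dx -0.12 dy 0.03 dz 0.73 tw 0.03
[-0.3218  0.0462  2.0227 -0.0303  0.9803  1.2041] [-0.008   0.7274 -0.6846  0.0473]
```

step_arm(
  plan=[
    {"dx":-0.13,"dy":0.08,"dz":0.4,"twist":0,"claw":0},
    {"dx":-0.13,"dy":0.08,"dz":0.4,"twist":0,"claw":0},
    {"dx":0,"dy":0,"dz":0.35,"twist":0,"claw":0},
    {"dx":0,"dy":0,"dz":0.1,"twist":0,"claw":0},
    {"dx":0,"dy":0,"dz":0,"twist":0,"claw":0},
  ],
)

```text
t: 23.52
tool_pos: [445.5, -61.5, 39.3]
orientation: [-0.009, 0.724, -0.687, 0.051]
force: [-0.5, -0.3, -0.9]
finger_gap: 8.0
```

Run:
```python
from h import *
p=toW(PAN,(-88,-71));go(p[0],p[1],26,93);s=ctrl.read_state();print(s['q'].round(4),s['orientation'].round(4),toF(PAN,s['tool_pos']))
```

```text
pos [445.5 -61.5  39.3] yaw -87.15 gap 8.0 F [-0.5 -0.3 -0.9] t 23.52 q6 1.23
D [ -2.7   7.  -13.3] tw -0.03 rows 1
dx -0.14 dy 0.05 dz 0.27 tw -0.03
[-0.3104  0.1587  2.0652 -0.0378  0.8181  1.2325] [-0.0092  0.7244 -0.6874  0.0509] [-85.7178311  -78.15681203]
```

step_arm(
  plan=[
    {"dx":-0.1,"dy":0.06,"dz":0.12,"twist":0,"claw":0},
    {"dx":0,"dy":0,"dz":0.1,"twist":0,"claw":0},
    {"dx":0,"dy":0,"dz":0.06,"twist":0,"claw":0},
    {"dx":0,"dy":0,"dz":0,"twist":0,"claw":0},
  ],
)

```text
t: 24.02
tool_pos: [444.8, -57.9, 25.7]
orientation: [-0.01, 0.724, -0.688, 0.053]
force: [0.4, 0.0, -1.3]
finger_gap: 8.1
```

Run:
```python
from h import *
s=ctrl.read_state();print(s['q'].round(4),s['orientation'].round(4),toF(PAN,s['tool_pos']),s['wrist_torque'])
```

```text
[-0.3025  0.1842  2.0752 -0.0404  0.7793  1.244 ] [-0.01    0.724  -0.6877  0.0526] [-86.19082367 -74.53328982] [0.0701304  0.10840361 0.04974738]
```

step_arm(
  plan=[
    {"dx":0,"dy":0,"dz":0.05,"twist":0,"claw":0},
    {"dx":0,"dy":0,"dz":0,"twist":0,"claw":0},
    {"dx":0,"dy":0,"dz":0,"twist":0,"claw":14},
    {"dx":0,"dy":0,"dz":0,"twist":0,"claw":34},
    {"dx":0,"dy":0,"dz":0,"twist":0,"claw":34},
  ],
)

```text
t: 24.65
tool_pos: [447.0, -58.7, 25.9]
orientation: [-0.01, 0.724, -0.687, 0.054]
force: [0.6, 0.1, -0.6]
finger_gap: 34.1
```

```bash
cat >> h.py <<'E'
def tilt():
    s=ctrl.read_state();w,x,y,z=s['orientation'];a=np.arctan2(2*(x*y+w*z),1-2*(y*y+z*z));Z=np.array([2*(x*z+w*y),2*(y*z-w*x)])
    b=np.arctan2(s['tool_pos'][1],s['tool_pos'][0]);u=np.array([np.cos(a),np.sin(a)]);v=np.array([np.sin(a),-np.cos(a)])
    print('pos',s['tool_pos'].round(1),'yaw',np.degrees(a).round(1),'tilt world',Z.round(4),'radial/tang',(R(b).T@Z).round(4),'tool xy',np.round([Z@u,Z@v],4),'q',s['q'].round(3))
E
python3 -c "
from h import *
tilt()"
```

```text
pos [447.  -58.7  25.9] yaw -87.2 tilt world [ 0.0926 -0.0591] radial/tang [ 0.0995 -0.0465] tool xy [ 0.0635 -0.0895] q [-0.302  0.187  2.072 -0.041  0.777  1.244]
```

step_arm(
  plan=[
    {"dx":0,"dy":0.03,"dz":-0.3,"twist":0,"claw":36},
    {"dx":0,"dy":-0.05,"dz":-0.7,"twist":0,"claw":40},
    {"dx":0,"dy":0,"dz":-0.7,"twist":0,"claw":40},
    {"dx":0,"dy":0,"dz":-0.7,"twist":0,"claw":40},
    {"dx":0,"dy":0,"dz":0,"twist":0,"claw":40},
  ],
)

```text
t: 25.28
tool_pos: [436.3, -51.3, 151.9]
orientation: [-0.011, 0.724, -0.687, 0.055]
force: [0.0, -0.3, -0.2]
finger_gap: 40.3
```

```bash
python3 -c "
from h import *
tilt()
a=snap('top')['image'][165:260,205:315]
cv2.imwrite('pics/c6.png',cv2.resize(a,(660,570),interpolation=cv2.INTER_CUBIC)[:,:,::-1])"
```

```text
pos [436.3 -51.3 151.9] yaw -87.2 tilt world [ 0.0942 -0.0594] radial/tang [ 0.1005 -0.048 ] tool xy [ 0.0639 -0.0912] q [-0.293 -0.07   2.016 -0.034  1.088  1.24 ]
```

```bash
python3 -c "
from h import *
go(672,28,222)"
```

```text
pos [435.  -51.  150.1] yaw -87.19 gap 40.0 F [-1.2  0.4  0.4] t 25.32 q6 1.24
D [237.   79.   71.9] tw 0 rows 6
dx -0.22 dy -0.80 dz -0.24 tw 0.00
x 6
```

step_arm(
  plan=[
    {"dx":-0.2,"dy":-0.5,"dz":-0.4,"twist":0,"claw":0},
    {"dx":-0.22,"dy":-0.8,"dz":-0.3,"twist":0,"claw":0},
    {"dx":-0.22,"dy":-0.9,"dz":-0.2,"twist":0,"claw":0},
    {"dx":-0.22,"dy":-0.9,"dz":-0.1,"twist":0,"claw":0},
    {"dx":-0.2,"dy":-0.8,"dz":0,"twist":0,"claw":0},
    {"dx":-0.15,"dy":-0.4,"dz":0,"twist":0,"claw":0},
    {"dx":0,"dy":0,"dz":0,"twist":0,"claw":0},
  ],
)

```text
t: 26.2
tool_pos: [639.3, 26.8, 202.0]
orientation: [-0.003, 0.724, -0.688, 0.044]
force: [-0.2, -0.3, -0.2]
finger_gap: 0.1
```

```bash
python3 -c "
from h import *
tilt();go(674.6,28.3,200)
S=snap('top');np.save('t1.npy',S['image']);T=snap('scene');np.save('s1.npy',T['image'])
b=T['image'][100:270,150:377]
cv2.imwrite('pics/c7.png',cv2.resize(b,(760,569),interpolation=cv2.INTER_CUBIC)[:,:,::-1])"
```

```text
pos [639.3  26.8 202. ] yaw -87.2 tilt world [ 0.0682 -0.0559] radial/tang [ 0.0658 -0.0587] tool xy [ 0.0591 -0.0654] q [-0.068  0.324  1.459 -0.053  1.287  1.466]
pos [639.3  26.8 202. ] yaw -87.21 gap 0.1 F [-0.2 -0.3 -0.2] t 26.2 q6 1.47
D [35.3  1.5 -2. ] tw 0 rows 1
dx 0.00 dy -0.71 dz 0.04 tw 0.00
x 1
```

View pics/c7.png

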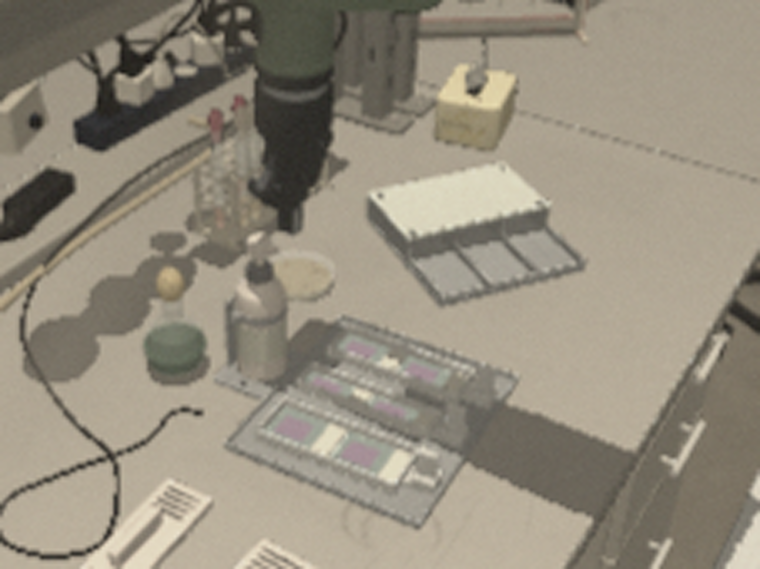

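All three carriers lie in the pan, rack empty, the covers still on the bench at left. Moving over the cap.

step_arm(
  plan=[
    {"dx":0,"dy":-0.5,"dz":0,"twist":0,"claw":0},
    {"dx":0,"dy":-0.18,"dz":0.05,"twist":0,"claw":0},
    {"dx":0,"dy":0,"dz":0,"twist":0,"claw":0},
  ],
)

```text
t: 26.68
tool_pos: [668.2, 26.6, 199.5]
orientation: [-0.0, 0.723, -0.689, 0.041]
force: [-1.3, 0.2, -0.3]
finger_gap: -0.1
```

```bash
python3 -c "
from h import *
tilt();go(674.6,28.3,186)"
```

```text
pos [668.2  26.6 199.5] yaw -87.3 tilt world [ 0.0604 -0.0564] radial/tang [ 0.0581 -0.0587] tool xy [ 0.0591 -0.0577] q [-0.065  0.39   1.376 -0.054  1.312  1.47 ]
pos [668.2  26.6 199.5] yaw -87.32 gap -0.1 F [-1.3  0.2 -0.3] t 26.68 q6 1.47
D [  6.4   1.7 -13.5] tw 0 rows 1
dx -0.03 dy -0.13 dz 0.27 tw 0.00
x 1
```

step_arm(
  plan=[
    {"dx":-0.03,"dy":-0.1,"dz":0.2,"twist":0,"claw":0},
    {"dx":0,"dy":0,"dz":0.12,"twist":0,"claw":0},
    {"dx":0,"dy":0,"dz":0.1,"twist":0,"claw":0},
    {"dx":0,"dy":0,"dz":0.08,"twist":0,"claw":0},
    {"dx":0,"dy":0,"dz":0,"twist":0,"claw":0},
  ],
)

```text
t: 27.3
tool_pos: [673.3, 27.1, 174.7]
orientation: [-0.0, 0.723, -0.689, 0.041]
force: [-1.6, 0.3, 5.5]
finger_gap: 0.1
```

step_arm(
  plan=[
    {"dx":0,"dy":0,"dz":0.08,"twist":0,"claw":0},
    {"dx":0,"dy":0,"dz":0.06,"twist":0,"claw":0},
    {"dx":0,"dy":0,"dz":0.02,"twist":0,"claw":0},
  ],
)

```text
t: 27.68
tool_pos: [673.5, 27.1, 173.3]
orientation: [-0.0, 0.723, -0.689, 0.041]
force: [-3.2, -0.5, 4.4]
finger_gap: 0.2
```

step_arm(
  plan=[
    {"dx":0,"dy":0,"dz":0.1,"twist":0,"claw":0},
    {"dx":0,"dy":0,"dz":0.1,"twist":0,"claw":0},
    {"dx":0,"dy":0,"dz":0.1,"twist":0,"claw":0},
  ],
)

```text
t: 28.05
tool_pos: [673.9, 27.0, 172.6]
orientation: [-0.001, 0.724, -0.689, 0.042]
force: [-11.3, 0.4, 20.0]
finger_gap: 0.2
```

```bash
python3 -c "
from h import *
s=ctrl.read_state();print(s['tool_pos'],s['force'])
T=snap('scene')['image'][130:200,190:270];cv2.imwrite('pics/c8.png',cv2.resize(T,(640,560),interpolation=cv2.INTER_CUBIC)[:,:,::-1])"
```

```text
[673.90662064  27.02117568 172.55284435] [-11.33985458   0.35058599  20.04362181]
```

Cap bottomed (20 N at z 172.6); let it spring back and turn towards the covers.

step_arm(
  plan=[
    {"dx":0,"dy":0,"dz":-0.2,"twist":0,"claw":0},
    {"dx":0,"dy":0,"dz":-0.5,"twist":0,"claw":0},
    {"dx":0,"dy":0,"dz":-0.8,"twist":-0.9,"claw":0},
    {"dx":0,"dy":0,"dz":-0.2,"twist":-1,"claw":30},
    {"dx":0,"dy":0,"dz":0,"twist":-1,"claw":40},
    {"dx":0,"dy":0,"dz":0,"twist":-1,"claw":40},
    {"dx":0,"dy":0,"dz":0,"twist":-1,"claw":40},
    {"dx":0,"dy":0,"dz":0,"twist":-1,"claw":40},
  ],
)

```text
t: 29.1
tool_pos: [668.9, 31.2, 259.9]
orientation: [0.01, 0.879, -0.474, 0.043]
force: [-0.5, 0.2, -0.4]
finger_gap: 39.7
```

```bash
cat >> h.py <<'E'
def covers(S,box=(120,150,300,275),z=11,thr=165):
    g=cv2.cvtColor(S['image'],cv2.COLOR_RGB2GRAY)
    m=cv2.morphologyEx((g>thr).astype(np.uint8),cv2.MORPH_CLOSE,np.ones((5,5)))
    for c in cv2.findContours(m,cv2.RETR_EXTERNAL,cv2.CHAIN_APPROX_NONE)[0]:
        x,y,w,h=cv2.boundingRect(c)
        if cv2.contourArea(c)<150 or not(box[0]<x<box[2] and box[1]<y<box[3]): continue
        P=np.array([ray(S,u,v,z)[:2] for u,v in c[:,0,:].astype(float)],np.float32)
        (cx,cy),(a,b),t=cv2.minAreaRect(P);t=t if a>b else t+90
        print('cover?',round(cx,1),round(cy,1),'size',round(max(a,b)),round(min(a,b)),'long axis deg',round(t%180,1),(x,y,w,h))
E
python3 -c "
from h import *
tilt()
for n in('top','scene'):
    S=snap(n);np.save(n+'2.npy',S['image'])
    covers(S,(120,150,300,275) if n=='top' else (150,240,300,330))
"
```

```text
pos [668.9  31.2 259.9] yaw -56.8 tilt world [ 0.0655 -0.059 ] radial/tang [ 0.0627 -0.062 ] tool xy [ 0.0853 -0.0224] q [-0.056  0.346  1.309 -0.056  1.418  0.94 ]
cover? 409.0 355.0 size 169 41 long axis deg 86.7 (150, 242, 46, 13)
cover? 493.4 330.4 size 169 65 long axis deg 87.1 (157, 216, 45, 19)
cover? 619.6 314.1 size 166 54 long axis deg 92.0 (162, 184, 44, 17)
```

One cover (the middle-width one) has been knocked from (579,333) to (620,314). Looking at the pan from the top.

```bash
python3 -c "
from h import *
a=np.load('top2.npy')[170:262,140:310]
cv2.imwrite('pics/c9.png',cv2.resize(a,(800,433),interpolation=cv2.INTER_CUBIC)[:,:,::-1])"
```

```text
(no output)
```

View pics/c9.png

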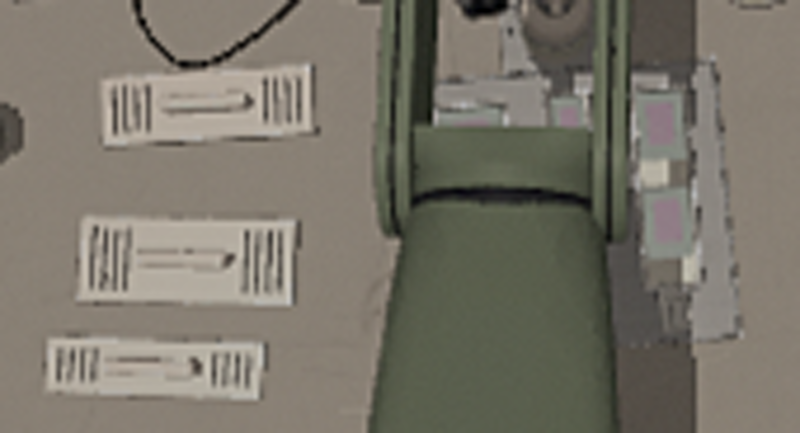

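```bash
python3 -c "
from h import *
go(620,314,110,2)"
```

```text
pos [668.8  31.2 259.9] yaw -56.95 gap 40.0 F [ 0.2  0.5 -0. ] t 29.2 q6 0.94
D [ -48.8  282.8 -149.9] tw -11.79 rows 12
dx -0.44 dy -0.19 dz 0.25 tw -0.98
dx -0.42 dy -0.23 dz 0.25 tw -0.98
dx -0.40 dy -0.26 dz 0.25 tw -0.98
dx -0.38 dy -0.29 dz 0.25 tw -0.98
dx -0.35 dy -0.33 dz 0.25 tw -0.98
dx -0.32 dy -0.35 dz 0.25 tw -0.98
dx -0.29 dy -0.38 dz 0.25 tw -0.98
dx -0.26 dy -0.40 dz 0.25 tw -0.98
dx -0.22 dy -0.42 dz 0.25 tw -0.98
dx -0.18 dy -0.44 dz 0.25 tw -0.98
dx -0.14 dy -0.46 dz 0.25 tw -0.98
dx -0.11 dy -0.47 dz 0.25 tw -0.98
```

step_arm(
  plan=[
    {"dx":-0.44,"dy":-0.15,"dz":0,"twist":-0.98,"claw":40},
    {"dx":-0.42,"dy":-0.2,"dz":0,"twist":-0.98,"claw":40},
    {"dx":-0.4,"dy":-0.26,"dz":0,"twist":-0.98,"claw":40},
    {"dx":-0.38,"dy":-0.29,"dz":0,"twist":-0.98,"claw":40},
    {"dx":-0.35,"dy":-0.33,"dz":0.2,"twist":-0.98,"claw":40},
    {"dx":-0.32,"dy":-0.35,"dz":0.3,"twist":-0.98,"claw":40},
    {"dx":-0.29,"dy":-0.38,"dz":0.4,"twist":-0.98,"claw":40},
    {"dx":-0.26,"dy":-0.4,"dz":0.4,"twist":-0.98,"claw":40},
  ],
)

```text
t: 30.2
tool_pos: [638.9, 216.2, 180.1]
orientation: [0.024, 0.987, -0.152, 0.039]
force: [0.4, -1.0, -0.4]
finger_gap: 40.0
```

```bash
python3 -c "
from h import *
tilt();go(620,314,70,2)
S=snap('top');np.save('top3.npy',S['image']);covers(S)"
```

```text
pos [638.9 216.2 180.1] yaw -17.4 tilt world [ 0.0699 -0.0593] radial/tang [ 0.0472 -0.0786] tool xy [0.0844 0.0357] q [ 0.233  0.426  1.368 -0.077  1.294  0.557]
pos [638.9 216.2 180.1] yaw -17.39 gap 40.0 F [ 0.4 -1.  -0.4] t 30.2 q6 0.56
D [ -18.9   97.8 -110.1] tw -3.88 rows 4
dx -0.24 dy -0.44 dz 0.55 tw -0.97
dx -0.20 dy -0.46 dz 0.55 tw -0.97
dx -0.16 dy -0.47 dz 0.55 tw -0.97
dx -0.12 dy -0.48 dz 0.55 tw -0.97
cover? 411.7 407.2 size 64 41 long axis deg 88.5 (150, 242, 18, 12)
cover? 619.6 316.7 size 98 54 long axis deg 92.6 (170, 185, 27, 15)
```

step_arm(
  plan=[
    {"dx":0,"dy":0,"dz":-0.9,"twist":0,"claw":40},
    {"dx":0,"dy":0,"dz":-0.9,"twist":0,"claw":40},
    {"dx":0,"dy":0,"dz":-0.9,"twist":0,"claw":40},
    {"dx":0,"dy":0,"dz":0,"twist":0,"claw":40},
  ],
)

```text
t: 30.75
tool_pos: [626.1, 226.5, 310.8]
orientation: [0.026, 0.987, -0.153, 0.033]
force: [-0.0, 0.6, 0.1]
finger_gap: 40.1
```

```bash
python3 -c "
from h import *
tilt()"
```

```text
pos [626.1 226.5 310.8] yaw -17.6 tilt world [ 0.0569 -0.0605] radial/tang [ 0.0329 -0.0763] tool xy [0.0725 0.0405] q [ 0.252  0.334  1.222 -0.073  1.545  0.561]
```

step_arm(
  plan=[
    {"dx":-0.75,"dy":0.6,"dz":0,"twist":0,"claw":40},
    {"dx":-0.75,"dy":0.6,"dz":0,"twist":0,"claw":40},
    {"dx":-0.75,"dy":0.6,"dz":0,"twist":0,"claw":40},
    {"dx":-0.75,"dy":0.6,"dz":0,"twist":0,"claw":40},
    {"dx":0,"dy":0,"dz":0,"twist":0,"claw":40},
  ],
)

```text
t: 31.38
tool_pos: [439.6, 153.6, 296.8]
orientation: [0.028, 0.987, -0.159, 0.028]
force: [0.6, 0.4, 0.3]
finger_gap: 39.4
```

```bash
python3 -c "
from h import *
tilt()"
```

```text
pos [439.6 153.6 296.8] yaw -18.2 tilt world [ 0.0463 -0.0643] radial/tang [ 0.0225 -0.0759] tool xy [0.064  0.0466] q [ 0.2   -0.092  1.723 -0.073  1.478  0.524]
```

step_arm(
  plan=[
    {"dx":0.1,"dy":1,"dz":0,"twist":0,"claw":40},
    {"dx":0.1,"dy":1,"dz":0,"twist":0,"claw":40},
    {"dx":0.1,"dy":1,"dz":0,"twist":0,"claw":40},
    {"dx":0.1,"dy":1,"dz":0,"twist":0,"claw":40},
    {"dx":0.1,"dy":1,"dz":0,"twist":0,"claw":40},
    {"dx":0.1,"dy":1,"dz":0,"twist":0,"claw":40},
    {"dx":0.1,"dy":1,"dz":0,"twist":0,"claw":40},
    {"dx":0.1,"dy":0.9,"dz":0,"twist":0,"claw":40},
  ],
)

```text
t: 32.38
tool_pos: [355.9, -246.1, 317.5]
orientation: [0.029, 0.986, -0.161, 0.031]
force: [0.6, 0.4, 0.0]
finger_gap: 39.9
```

```bash
python3 -c "
from h import *
tilt();go(600,-480,200)
S=snap('top');np.save('top4.npy',S['image']);covers(S)"
```

```text
pos [ 355.9 -246.1  317.5] yaw -18.4 tilt world [ 0.0526 -0.0673] radial/tang [ 0.0816 -0.0254] tool xy [0.0712 0.0472] q [-0.799 -0.226  1.796 -0.009  1.486 -0.475]
pos [ 355.9 -246.1  317.5] yaw -18.43 gap 39.9 F [0.6 0.4 0. ] t 32.38 q6 -0.47
D [ 244.1 -233.9 -117.5] tw 0 rows 8
dx 0.76 dy 0.36 dz 0.29 tw 0.00
x 8
cover? 409.0 355.0 size 169 41 long axis deg 86.7 (150, 242, 46, 13)
cover? 493.4 330.4 size 169 65 long axis deg 87.1 (157, 216, 45, 19)
cover? 619.4 314.1 size 166 54 long axis deg 92.0 (162, 184, 44, 17)
```

step_arm(
  plan=[
    {"dx":0.8,"dy":0.4,"dz":0.2,"twist":0,"claw":40},
    {"dx":0.9,"dy":0.42,"dz":0.2,"twist":0,"claw":40},
    {"dx":0.9,"dy":0.42,"dz":0.2,"twist":0,"claw":40},
    {"dx":0.9,"dy":0.42,"dz":0.2,"twist":0,"claw":40},
    {"dx":0.9,"dy":0.42,"dz":0.2,"twist":0,"claw":40},
    {"dx":0.9,"dy":0.42,"dz":0.2,"twist":0,"claw":40},
    {"dx":0,"dy":0,"dz":0,"twist":0,"claw":40},
  ],
)

```text
t: 33.3
tool_pos: [574.6, -473.8, 274.0]
orientation: [0.031, 0.984, -0.171, 0.03]
force: [-1.3, 0.4, 0.5]
finger_gap: 39.9
```

```bash
python3 -c "
from h import *
tilt()"
```

```text
pos [ 574.6 -473.8  274. ] yaw -19.6 tilt world [ 0.0474 -0.0719] radial/tang [ 0.0823 -0.0253] tool xy [0.0688 0.0517] q [-0.799  0.49   1.083 -0.016  1.484 -0.453]
```

step_arm(
  plan=[
    {"dx":0,"dy":0,"dz":-0.9,"twist":0,"claw":40},
    {"dx":0,"dy":0,"dz":-0.9,"twist":0,"claw":40},
    {"dx":0,"dy":0,"dz":-0.9,"twist":0,"claw":40},
    {"dx":0,"dy":0,"dz":0,"twist":0,"claw":40},
  ],
)

```text
t: 33.8
tool_pos: [568.1, -463.2, 408.1]
orientation: [0.03, 0.984, -0.173, 0.027]
force: [0.7, -0.4, 0.5]
finger_gap: 39.7
```

```bash
python3 -c "
from h import *
tilt()"
```

```text
pos [ 568.1 -463.2  408.1] yaw -19.9 tilt world [ 0.043  -0.0675] radial/tang [ 0.076  -0.0251] tool xy [0.0634 0.0488] q [-0.795  0.446  0.88  -0.017  1.737 -0.45 ]
```

```bash
python3 -c "
from h import *
S=snap('top');np.save('top5.npy',S['image'])
a=S['image'][172:252,220:302];a=cv2.convertScaleAbs(cv2.resize(a,(615,600),interpolation=cv2.INTER_CUBIC),alpha=1.4,beta=-30)
cv2.imwrite('pics/c10.png',a[:,:,::-1])
go(619.5,314.1,250,2)"
```

```text
pos [ 567.6 -462.7  404.7] yaw -19.87 gap 40.0 F [-0.6 -0.2 -0.6] t 33.85 q6 -0.45
D [  51.9  776.8 -154.7] tw -4.37 rows 16
dx -0.27 dy -0.94 dz 0.19 tw -0.27
dx -0.25 dy -0.94 dz 0.19 tw -0.27
dx -0.22 dy -0.95 dz 0.19 tw -0.27
dx -0.20 dy -0.95 dz 0.19 tw -0.27
dx -0.18 dy -0.96 dz 0.19 tw -0.27
dx -0.16 dy -0.96 dz 0.19 tw -0.27
dx -0.13 dy -0.96 dz 0.19 tw -0.27
dx -0.11 dy -0.97 dz 0.19 tw -0.27
dx -0.09 dy -0.97 dz 0.19 tw -0.27
dx -0.06 dy -0.97 dz 0.19 tw -0.27
dx -0.04 dy -0.97 dz 0.19 tw -0.27
dx -0.02 dy -0.97 dz 0.19 tw -0.27
dx 0.01 dy -0.97 dz 0.19 tw -0.27
dx 0.03 dy -0.97 dz 0.19 tw -0.27
dx 0.05 dy -0.97 dz 0.19 tw -0.27
dx 0.08 dy -0.97 dz 0.19 tw -0.27
```

View pics/c10.png

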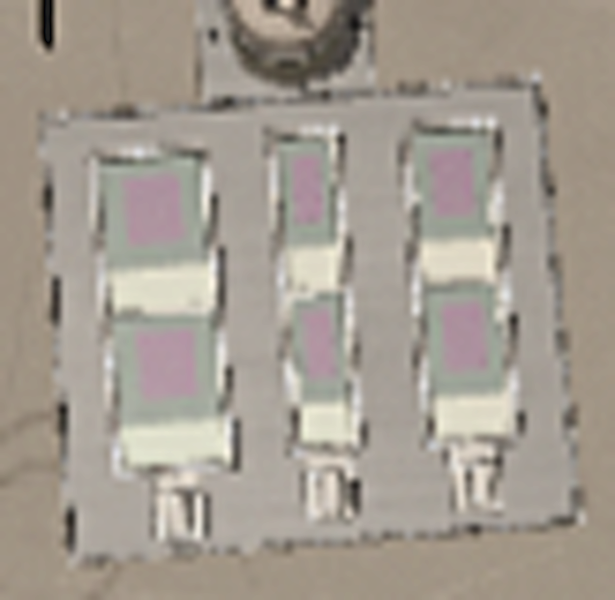

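Carriers' corners: wide (95,152)-(238,462), narrow (272,135)-(362,448), middle (412,127)-(520,435) in the 7.5x crop.

```bash
python3 -c "
from h import *
S=snap('top')
im=S['image'].astype(int)
C={'wide':[(95,152),(212,150),(115,470),(238,462)],'narrow':[(272,135),(342,130),(298,452),(362,448)],'middle':[(412,127),(500,120),(430,447),(520,435)]}
rel={'wide':(436,90.4),'narrow':(440.2,15.2),'middle':(445.2,-57.6)}
hsv=cv2.cvtColor(cv2.GaussianBlur(S['image'],(3,3),0),cv2.COLOR_RGB2HSV)
for k,c in C.items():
    w=np.array([ray(S,a/7.5+220-.43,b/7.5+172-.43,18)[:2] for a,b in c])
    f=(w[0]+w[1])/2;b=(w[2]+w[3])/2;d=f-b;ang=np.degrees(np.arctan2(d[1],d[0]));ctr=w.mean(0)
    fin=ctr-103*d/np.linalg.norm(d);r=np.array(rel[k]);e=R(np.radians(ang)).T@(r-fin)
    print(k,'ctr',ctr.round(1),'ang',ang.round(2),'len',np.linalg.norm(d).round(1),'w',np.linalg.norm(w[0]-w[1]).round(1),np.linalg.norm(w[2]-w[3]).round(1),'release-fin in carrier axes',e.round(1))
"
```

```text
wide ctr [534.   93.3] ang 3.06 len 159.5 w 59.5 61.5 release-fin in carrier axes [5.  2.4]
narrow ctr [540.7  15.7] ang 2.51 len 160.9 w 35.7 32.0 release-fin in carrier axes [2.6 3.9]
middle ctr [543.3 -58.5] ang 1.31 len 160.9 w 45.0 45.4 release-fin in carrier axes [4.9 3.2]
```

step_arm(
  plan=[
    {"dx":-0.27,"dy":-0.94,"dz":0.1,"twist":-0.27,"claw":40},
    {"dx":-0.25,"dy":-0.94,"dz":0.1,"twist":-0.27,"claw":40},
    {"dx":-0.22,"dy":-0.95,"dz":0.1,"twist":-0.27,"claw":40},
    {"dx":-0.2,"dy":-0.95,"dz":0.1,"twist":-0.27,"claw":40},
    {"dx":-0.18,"dy":-0.96,"dz":0.1,"twist":-0.27,"claw":40},
    {"dx":-0.16,"dy":-0.96,"dz":0.1,"twist":-0.27,"claw":40},
    {"dx":-0.13,"dy":-0.96,"dz":0.1,"twist":-0.27,"claw":40},
    {"dx":-0.11,"dy":-0.97,"dz":0.1,"twist":-0.27,"claw":40},
  ],
)

```text
t: 34.9
tool_pos: [587.1, -64.8, 317.1]
orientation: [0.022, 0.996, -0.082, 0.005]
force: [0.9, -0.2, 0.5]
finger_gap: 40.0
```

```bash
python3 -c "
from h import *
tilt();go(619.5,314.1,120,2)"
```

```text
pos [587.1 -64.8 317.1] yaw -9.4 tilt world [ 0.0071 -0.0449] radial/tang [ 0.012  -0.0439] tool xy [0.0143 0.0432] q [-0.234  0.181  1.397 -0.042  1.547 -0.069]
pos [587.1 -64.8 317.1] yaw -9.39 gap 40.0 F [ 0.9 -0.2  0.5] t 34.9 q6 -0.07
D [  32.4  378.9 -197.1] tw -2.28 rows 9
dx -0.07 dy -0.84 dz 0.44 tw -0.25
dx -0.05 dy -0.84 dz 0.44 tw -0.25
dx -0.03 dy -0.84 dz 0.44 tw -0.25
dx -0.01 dy -0.85 dz 0.44 tw -0.25
dx 0.01 dy -0.85 dz 0.44 tw -0.25
dx 0.03 dy -0.84 dz 0.44 tw -0.25
dx 0.05 dy -0.84 dz 0.44 tw -0.25
dx 0.06 dy -0.84 dz 0.44 tw -0.25
dx 0.08 dy -0.84 dz 0.44 tw -0.25
```

step_arm(
  plan=[
    {"dx":-0.07,"dy":-0.84,"dz":0.4,"twist":-0.26,"claw":40},
    {"dx":-0.05,"dy":-0.84,"dz":0.4,"twist":-0.26,"claw":40},
    {"dx":-0.03,"dy":-0.84,"dz":0.4,"twist":-0.26,"claw":40},
    {"dx":-0.01,"dy":-0.84,"dz":0.4,"twist":-0.26,"claw":40},
    {"dx":0.01,"dy":-0.84,"dz":0.4,"twist":-0.26,"claw":40},
    {"dx":0.03,"dy":-0.84,"dz":0.4,"twist":-0.26,"claw":40},
    {"dx":0.05,"dy":-0.84,"dz":0.4,"twist":-0.26,"claw":40},
    {"dx":0.05,"dy":-0.6,"dz":0.3,"twist":-0.26,"claw":40},
  ],
)

```text
t: 35.9
tool_pos: [598.8, 262.0, 123.7]
orientation: [0.024, 1.0, 0.011, -0.011]
force: [1.2, 0.5, -0.2]
finger_gap: 39.8
```

```bash
cat >> h.py <<'E'
def refine(S,img,c,ang,L,W,z=11):
    """sub-pixel centre of a bright rectangle: 50% crossings of mean profiles along both axes"""
    g=cv2.cvtColor(img,cv2.COLOR_RGB2GRAY).astype(np.float32);c=np.array(c,float);out=[]
    for it in range(2):
      res=[]
      for a,H,Bw in((ang,L/2,W/2-8),(ang+90,W/2,L/2-12)):
        u=np.array([np.cos(np.radians(a)),np.sin(np.radians(a))]);v=np.array([-u[1],u[0]]);e=[]
        for sg in(1,-1):
            t=np.arange(H-6,H+10,.5);pr=[]
            for x in t:
                P=[proj(S,[*(c+sg*x*u+y*v),z]) for y in np.linspace(-Bw,Bw,15)]
                P=np.array(P,np.float32);pr.append(cv2.remap(g,P[:,:1].copy(),P[:,1:].copy(),cv2.INTER_LINEAR).mean())
            pr=np.array(pr);h=(pr[:4].max()+pr[-4:].min())/2;i=np.argmax(pr<h);e.append(t[i-1]+.5*(pr[i-1]-h)/(pr[i-1]-pr[i]))
        res.append(e);c=c+u*(e[0]-e[1])/2
    return c.round(1),np.round(res,1).tolist()
E
python3 -c "
from h import *
tilt()
S=snap('top');I=np.load('top5.npy')
print('narrow',refine(S,I,(409,355),86.7,172,44));print('wide',refine(S,I,(493.4,330.4),87.1,172,68));print('middle',refine(S,I,(619.5,314.1),92,172,56))
go(620.5,317,60,2)"
```

```text
pos [598.8 262.  123.7] yaw 1.3 tilt world [-0.0213 -0.0487] radial/tang [-0.0391 -0.036 ] tool xy [-0.0224  0.0482] q [ 0.3    0.492  1.395 -0.042  1.29   0.289]
narrow (array([409.5, 355.1]), [[85.0, 85.0], [21.1, 21.1]])
wide (array([494.1, 330.6]), [[84.7, 84.7], [33.0, 32.9]])
middle (array([620.6, 315. ]), [[84.3, 84.4], [27.8, 27.5]])
pos [596.8 265.1 120.6] yaw 1.44 gap 40.0 F [-1.7  1.  -1.8] t 35.95 q6 0.29
D [ 23.7  51.9 -60.6] tw -0.11 rows 2
dx 0.25 dy -0.51 dz 0.61 tw -0.06
dx 0.25 dy -0.51 dz 0.61 tw -0.06
```

step_arm(
  plan=[
    {"dx":0.27,"dy":-0.5,"dz":0.5,"twist":-0.1,"claw":40},
    {"dx":0.25,"dy":-0.45,"dz":0.5,"twist":0,"claw":40},
    {"dx":0,"dy":0,"dz":0.2,"twist":0,"claw":40},
    {"dx":0,"dy":0,"dz":0,"twist":0,"claw":36},
  ],
)

```text
t: 36.45
tool_pos: [612.3, 309.5, 47.5]
orientation: [0.026, 0.999, 0.018, -0.02]
force: [0.2, 1.1, 0.1]
finger_gap: 36.3
```

```bash
python3 -c "
from h import *
tilt();go(622.5,318,14,2)"
```

```text
pos [612.3 309.5  47.5] yaw 2.0 tilt world [-0.0396 -0.0532] radial/tang [-0.0593 -0.0296] tool xy [-0.0414  0.0518] q [ 0.359  0.652  1.319 -0.038  1.226  0.337]
pos [612.3 309.5  47.5] yaw 1.99 gap 36.3 F [0.2 1.1 0.1] t 36.45 q6 0.34
D [ 10.2   8.5 -33.5] tw -0.0 rows 1
dx 0.21 dy -0.16 dz 0.67 tw -0.00
x 1
```

step_arm(
  plan=[
    {"dx":0.23,"dy":-0.2,"dz":0.25,"twist":0,"claw":36},
    {"dx":0,"dy":0,"dz":0.25,"twist":0,"claw":36},
    {"dx":0,"dy":0,"dz":0.12,"twist":0,"claw":36},
    {"dx":0,"dy":0,"dz":0,"twist":0,"claw":30},
  ],
)

```text
t: 36.95
tool_pos: [622.0, 314.9, 17.1]
orientation: [0.027, 0.999, 0.016, -0.02]
force: [0.3, 0.9, 0.3]
finger_gap: 29.7
```

```bash
python3 -c "
from h import *
tilt();go(622.5,318,12.5,2)"
```

```text
pos [622.  314.9  17.1] yaw 1.8 tilt world [-0.039  -0.0539] radial/tang [-0.0591 -0.0305] tool xy [-0.0406  0.0527] q [ 0.361  0.711  1.294 -0.039  1.193  0.344]
pos [622.  314.9  17.1] yaw 1.81 gap 29.7 F [0.3 0.9 0.3] t 36.95 q6 0.34
D [ 0.5  3.1 -4.6] tw -0.04 rows 1
dx 0.01 dy -0.06 dz 0.09 tw -0.04
```

step_arm(
  plan=[
    {"dx":0,"dy":-0.06,"dz":0.08,"twist":0,"claw":25},
    {"dx":0,"dy":0,"dz":0,"twist":0,"claw":12},
    {"dx":0,"dy":0,"dz":0,"twist":0,"claw":5},
    {"dx":0,"dy":0,"dz":0,"twist":0,"claw":0},
    {"dx":0,"dy":0,"dz":0,"twist":0,"claw":0},
  ],
  grip_force=80,
)

```text
t: 37.58
tool_pos: [622.5, 318.0, 14.5]
orientation: [0.026, 0.999, 0.016, -0.019]
force: [-0.8, -0.2, 0.2]
finger_gap: 10.0
```

```bash
python3 -c "
from h import *
tilt();s=ctrl.read_state();print(s['force'],s['finger_gap'])"
```

```text
pos [622.5 318.   14.5] yaw 1.8 tilt world [-0.0364 -0.0529] radial/tang [-0.0565 -0.0306] tool xy [-0.038   0.0517] q [ 0.365  0.716  1.291 -0.039  1.188  0.348]
[-0.76745784 -0.1704226   0.24313155] 10.022650948954428
```

```bash
python3 -c "
from h import *
S=snap('top');covers(S)
I=np.load('top5.npy')
B=cv2.resize(I[172:252,220:302],None,fx=8,fy=8,interpolation=cv2.INTER_CUBIC)
lab=cv2.cvtColor(cv2.GaussianBlur(B,(9,9),0),cv2.COLOR_RGB2LAB).astype(int)
ref=np.median(lab[150:500,200:225].reshape(-1,3),0);d=np.hypot(lab[:,:,1]-ref[1],lab[:,:,2]-ref[2])
m=(d>5).astype(np.uint8);m=cv2.morphologyEx(m,cv2.MORPH_OPEN,np.ones((9,9)));m=cv2.morphologyEx(m,cv2.MORPH_CLOSE,np.ones((15,15)))
for c in cv2.findContours(m,cv2.RETR_EXTERNAL,cv2.CHAIN_APPROX_NONE)[0]:
    if cv2.contourArea(c)<3000: continue
    P=np.array([ray(S,u/8+220-.44,v/8+172-.44,5)[:2] for u,v in c[:,0,:]],np.float32)
    (cx,cy),(a,b),t=cv2.minAreaRect(P);mm=np.zeros_like(m);cv2.drawContours(mm,[c],-1,1,-1)
    v,u=np.nonzero(mm);Q=np.array([ray(S,x/8+220-.44,y/8+172-.44,5)[:2] for x,y in zip(u[::20],v[::20])]);e=np.linalg.svd(Q-Q.mean(0),full_matrices=False)[2][0]
    print('slides rect',round(cx,1),round(cy,1),round(a),round(b),round(t,2),'centroid',Q.mean(0).round(1),'pca',round(np.degrees(np.arctan(e[1]/e[0])),2))
"
```

```text
slides rect 506.2 93.5 35 30 2.91 centroid [506.6  93.3] pca 10.02
slides rect 516.5 -57.9 36 22 0.98 centroid [516.4 -58.1] pca 1.84
slides rect 585.7 98.7 36 29 4.11 centroid [585.6 100.1] pca -0.68
slides rect 595.5 -54.3 35 22 1.49 centroid [595.7 -54.7] pca 6.96
```

step_arm(
  plan=[
    {"dx":0,"dy":0,"dz":-0.4,"twist":0,"claw":0},
    {"dx":0,"dy":0,"dz":-1,"twist":0,"claw":0},
    {"dx":-0.3,"dy":0.2,"dz":-0.5,"twist":-1,"claw":0},
    {"dx":-0.38,"dy":0.22,"dz":-0.1,"twist":-1,"claw":0},
    {"dx":-0.4,"dy":0.18,"dz":0,"twist":-1,"claw":0},
    {"dx":-0.41,"dy":0.12,"dz":0,"twist":-1,"claw":0},
    {"dx":-0.42,"dy":0.1,"dz":0,"twist":-1,"claw":0},
    {"dx":-0.43,"dy":0.05,"dz":0,"twist":-1,"claw":0},
  ],
)

```text
t: 38.62
tool_pos: [526.1, 250.7, 137.4]
orientation: [0.02, 0.959, 0.283, -0.017]
force: [0.2, -0.3, -0.9]
finger_gap: 9.9
```

```bash
python3 -c "
from h import *
tilt();go(535,-50,100,92.4)
S=snap('scene');np.save('s3.npy',S['image'])"
```

```text
pos [526.1 250.7 137.4] yaw 32.8 tilt world [-0.0213 -0.0477] radial/tang [-0.0397 -0.0339] tool xy [-0.0437  0.0285] q [ 0.317  0.34   1.579 -0.041  1.258 -0.243]
pos [526.1 250.7 137.4] yaw 32.84 gap 9.9 F [ 0.2 -0.3 -0.9] t 38.62 q6 -0.24
D [   8.9 -300.7  -37.4] tw -11.91 rows 12
dx -0.26 dy 0.43 dz 0.06 tw -0.99
dx -0.30 dy 0.41 dz 0.06 tw -0.99
dx -0.33 dy 0.38 dz 0.06 tw -0.99
dx -0.36 dy 0.35 dz 0.06 tw -0.99
dx -0.39 dy 0.32 dz 0.06 tw -0.99
dx -0.42 dy 0.28 dz 0.06 tw -0.99
dx -0.44 dy 0.24 dz 0.06 tw -0.99
dx -0.46 dy 0.20 dz 0.06 tw -0.99
dx -0.47 dy 0.16 dz 0.06 tw -0.99
dx -0.49 dy 0.12 dz 0.06 tw -0.99
dx -0.49 dy 0.08 dz 0.06 tw -0.99
dx -0.50 dy 0.04 dz 0.06 tw -0.99
```

step_arm(
  plan=[
    {"dx":-0.26,"dy":0.43,"dz":0.05,"twist":-0.99,"claw":0},
    {"dx":-0.3,"dy":0.41,"dz":0.05,"twist":-0.99,"claw":0},
    {"dx":-0.33,"dy":0.38,"dz":0.05,"twist":-0.99,"claw":0},
    {"dx":-0.36,"dy":0.35,"dz":0.05,"twist":-0.99,"claw":0},
    {"dx":-0.39,"dy":0.32,"dz":0.05,"twist":-0.99,"claw":0},
    {"dx":-0.42,"dy":0.28,"dz":0.05,"twist":-0.99,"claw":0},
    {"dx":-0.44,"dy":0.24,"dz":0.05,"twist":-0.99,"claw":0},
    {"dx":-0.46,"dy":0.2,"dz":0.05,"twist":-0.99,"claw":0},
  ],
)

```text
t: 39.67
tool_pos: [538.5, 44.9, 139.4]
orientation: [0.017, 0.8, 0.599, -0.015]
force: [-0.3, 0.0, -0.4]
finger_gap: 9.9
```

step_arm(
  plan=[
    {"dx":-0.47,"dy":0.16,"dz":0.05,"twist":-0.99,"claw":0},
    {"dx":-0.49,"dy":0.12,"dz":0.05,"twist":-0.99,"claw":0},
    {"dx":-0.4,"dy":0.08,"dz":0.05,"twist":-0.99,"claw":0},
    {"dx":-0.3,"dy":0.04,"dz":0.05,"twist":-0.8,"claw":0},
    {"dx":0,"dy":0,"dz":0,"twist":0,"claw":0},
  ],
)

```text
t: 40.3
tool_pos: [549.4, -45.7, 140.7]
orientation: [0.019, 0.691, 0.723, -0.014]
force: [0.3, 0.8, -0.7]
finger_gap: 10.1
```

```bash
python3 -c "
from h import *
tilt();go(544.5,-54,60,92.4)
T=snap('scene');b=T['image'][140:270,200:350]
cv2.imwrite('pics/c11.png',cv2.resize(b,(690,598),interpolation=cv2.INTER_CUBIC)[:,:,::-1])"
```

```text
pos [549.4 -45.7 140.7] yaw 92.6 tilt world [ 0.008  -0.0477] radial/tang [ 0.0119 -0.0468] tool xy [-0.048   0.0059] q [-0.214  0.242  1.698 -0.048  1.184 -1.812]
pos [549.4 -45.7 140.7] yaw 92.58 gap 10.1 F [ 0.3  0.8 -0.7] t 40.3 q6 -1.81
D [ -4.9  -8.3 -80.7] tw 0.04 rows 2
dx -0.08 dy -0.05 dz 0.81 tw 0.02
dx -0.08 dy -0.05 dz 0.81 tw 0.02
```

step_arm(
  plan=[
    {"dx":-0.06,"dy":-0.04,"dz":0.6,"twist":0,"claw":0},
    {"dx":-0.04,"dy":-0.03,"dz":0.6,"twist":0,"claw":0},
    {"dx":0,"dy":0,"dz":0.5,"twist":0,"claw":0},
    {"dx":0,"dy":0,"dz":0,"twist":0,"claw":0},
  ],
)

```text
t: 40.85
tool_pos: [550.0, -51.4, 57.9]
orientation: [0.022, 0.692, 0.722, -0.012]
force: [-0.5, 0.1, -0.9]
finger_gap: 9.9
```

```bash
python3 -c "
from h import *
tilt();go(545,-53.3,42,92.4)
T=snap('scene');b=T['image'][165:255,225:345]
cv2.imwrite('pics/c11.png',cv2.resize(b,(800,600),interpolation=cv2.INTER_CUBIC)[:,:,::-1])"
```

```text
pos [550.  -51.4  57.9] yaw 92.4 tilt world [ 0.015  -0.0472] radial/tang [ 0.0193 -0.0456] tool xy [-0.0478  0.013 ] q [-0.225  0.355  1.752 -0.05   1.011 -1.812]
pos [550.  -51.4  57.9] yaw 92.42 gap 9.9 F [-0.5  0.1 -0.9] t 40.85 q6 -1.81
D [ -5.   -1.9 -15.9] tw 0.0 rows 1
dx -0.03 dy -0.10 dz 0.32 tw 0.00
x 1
```

View pics/c11.png

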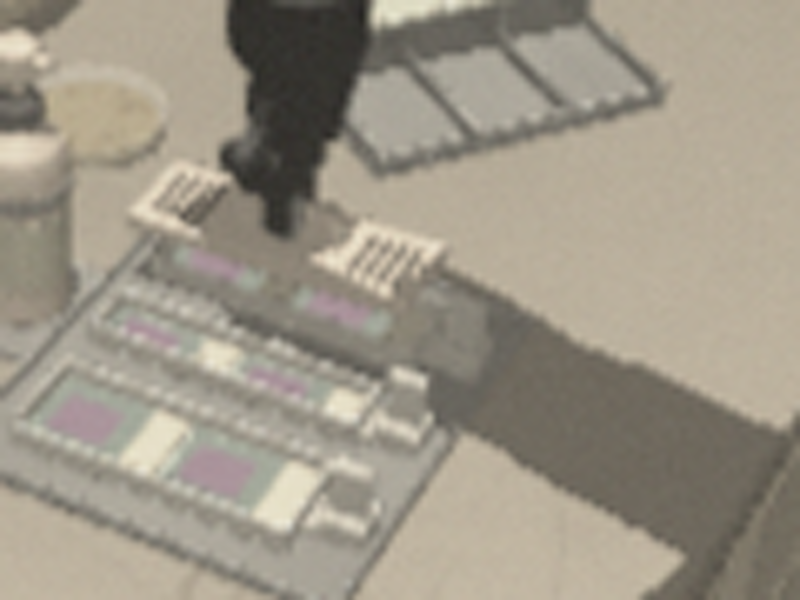

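The cover hangs over the middle carrier (its ends at (130,205) and (445,245) in the crop). Lowering gently.

step_arm(
  plan=[
    {"dx":-0.03,"dy":-0.09,"dz":0.2,"twist":0,"claw":0},
    {"dx":0,"dy":0,"dz":0.15,"twist":0,"claw":0},
    {"dx":0,"dy":0,"dz":0.1,"twist":0,"claw":0},
    {"dx":0,"dy":0,"dz":0,"twist":0,"claw":0},
  ],
)

```text
t: 41.4
tool_pos: [549.9, -54.4, 39.0]
orientation: [0.026, 0.692, 0.722, -0.009]
force: [-0.2, -0.4, -0.5]
finger_gap: 10.1
```

```bash
python3 -c "
from h import *
go(545,-53.3,30,92.4);print(ctrl.read_state()['wrist_torque'])"
```

```text
pos [549.9 -54.4  39. ] yaw 92.42 gap 10.1 F [-0.2 -0.4 -0.5] t 41.4 q6 -1.82
D [-4.9  1.1 -9. ] tw 0.0 rows 1
dx 0.03 dy -0.10 dz 0.18 tw 0.00
x 1
[ 0.01611695  0.01641338 -0.07575295]
```

step_arm(
  plan=[
    {"dx":0.03,"dy":-0.11,"dz":0.02,"twist":0,"claw":0},
    {"dx":0,"dy":0,"dz":0.1,"twist":0,"claw":0},
    {"dx":0,"dy":0,"dz":0.08,"twist":0,"claw":0},
    {"dx":0,"dy":0,"dz":0.08,"twist":0,"claw":0},
    {"dx":0,"dy":0,"dz":0,"twist":0,"claw":0},
  ],
)

```text
t: 42.02
tool_pos: [544.8, -54.0, 26.9]
orientation: [0.026, 0.692, 0.722, -0.009]
force: [-1.8, 1.4, 3.0]
finger_gap: 10.6
```

```bash
python3 -c "
from h import *
go(545,-53.3,26,92.4);tilt();print(ctrl.read_state()['wrist_torque'])"
```

```text
pos [544.8 -54.   26.9] yaw 92.39 gap 10.6 F [-1.8  1.4  3. ] t 42.02 q6 -1.81
D [ 0.2  0.7 -0.9] tw -0.0 rows 1
dx 0.01 dy 0.01 dz 0.02 tw -0.00
x 1
pos [544.8 -54.   26.9] yaw 92.4 tilt world [ 0.0242 -0.0493] radial/tang [ 0.029  -0.0467] tool xy [-0.0503  0.0222] q [-0.232  0.391  1.783 -0.053  0.933 -1.815]
[ 0.26212574 -0.02699104  0.07655134]
```

step_arm(
  plan=[
    {"dx":0,"dy":0,"dz":0,"twist":0,"claw":16},
    {"dx":0,"dy":0,"dz":0,"twist":0,"claw":30},
    {"dx":0,"dy":0,"dz":-0.2,"twist":0,"claw":34},
    {"dx":0,"dy":0,"dz":-0.8,"twist":0,"claw":40},
    {"dx":0,"dy":0,"dz":-0.9,"twist":0,"claw":40},
    {"dx":0,"dy":0,"dz":0,"twist":0,"claw":40},
  ],
)

```text
t: 42.78
tool_pos: [542.8, -49.3, 124.9]
orientation: [0.026, 0.692, 0.722, -0.009]
force: [-0.5, 1.3, 0.2]
finger_gap: 40.2
```

```bash
python3 -c "
from h import *
tilt();go(497,300,110,-2.9)
T=snap('scene');np.save('s4.npy',T['image'])
S=snap('top');covers(S)"
```

```text
pos [542.8 -49.3 124.9] yaw 92.4 tilt world [ 0.0246 -0.0494] radial/tang [ 0.029  -0.0469] tool xy [-0.0503  0.0225] q [-0.224  0.239  1.739 -0.047  1.129 -1.818]
pos [542.8 -49.3 124.9] yaw 92.38 gap 40.2 F [-0.5  1.3  0.2] t 42.77 q6 -1.82
D [-45.8 349.3 -14.9] tw -16.94 rows 17
dx 0.41 dy -0.04 dz 0.02 tw -1.00
dx 0.41 dy -0.00 dz 0.02 tw -1.00
dx 0.41 dy 0.04 dz 0.02 tw -1.00
dx 0.41 dy 0.07 dz 0.02 tw -1.00
dx 0.40 dy 0.11 dz 0.02 tw -1.00
dx 0.39 dy 0.14 dz 0.02 tw -1.00
dx 0.38 dy 0.17 dz 0.02 tw -1.00
dx 0.36 dy 0.21 dz 0.02 tw -1.00
dx 0.34 dy 0.24 dz 0.02 tw -1.00
dx 0.32 dy 0.27 dz 0.02 tw -1.00
dx 0.29 dy 0.29 dz 0.02 tw -1.00
dx 0.27 dy 0.32 dz 0.02 tw -1.00
dx 0.24 dy 0.34 dz 0.02 tw -1.00
dx 0.21 dy 0.36 dz 0.02 tw -1.00
dx 0.18 dy 0.37 dz 0.02 tw -1.00
dx 0.14 dy 0.39 dz 0.02 tw -1.00
dx 0.11 dy 0.40 dz 0.02 tw -1.00
cover? 409.0 355.0 size 169 41 long axis deg 86.7 (150, 242, 46, 13)
cover? 493.4 330.4 size 169 65 long axis deg 87.1 (157, 216, 45, 19)
```

step_arm(
  plan=[
    {"dx":0.37,"dy":-0.03,"dz":0,"twist":1,"claw":40},
    {"dx":0.36,"dy":-0.07,"dz":0,"twist":1,"claw":40},
    {"dx":0.36,"dy":-0.1,"dz":0,"twist":1,"claw":40},
    {"dx":0.35,"dy":-0.13,"dz":0,"twist":1,"claw":40},
    {"dx":0.34,"dy":-0.16,"dz":0,"twist":1,"claw":40},
    {"dx":0.32,"dy":-0.19,"dz":0,"twist":1,"claw":40},
    {"dx":0.3,"dy":-0.22,"dz":0,"twist":1,"claw":40},
    {"dx":0.28,"dy":-0.24,"dz":0,"twist":1,"claw":40},
  ],
)

```text
t: 43.88
tool_pos: [507.5, 101.8, 97.7]
orientation: [0.018, 0.903, 0.429, -0.017]
force: [0.4, -0.8, 0.6]
finger_gap: 40.3
```

step_arm(
  plan=[
    {"dx":0.26,"dy":-0.26,"dz":0,"twist":1,"claw":40},
    {"dx":0.24,"dy":-0.29,"dz":0,"twist":1,"claw":40},
    {"dx":0.21,"dy":-0.31,"dz":0,"twist":1,"claw":40},
    {"dx":0.18,"dy":-0.32,"dz":0,"twist":1,"claw":40},
    {"dx":0.15,"dy":-0.34,"dz":0,"twist":1,"claw":40},
    {"dx":0.12,"dy":-0.35,"dz":0,"twist":1,"claw":40},
    {"dx":0.09,"dy":-0.36,"dz":0,"twist":1,"claw":40},
    {"dx":0.06,"dy":-0.36,"dz":0,"twist":1,"claw":40},
  ],
)

```text
t: 44.88
tool_pos: [477.5, 250.3, 73.8]
orientation: [0.025, 0.996, 0.083, -0.026]
force: [0.1, -0.4, -0.3]
finger_gap: 39.9
```

```bash
python3 -c "
from h import *
tilt();go(496.5,333,60,-2.9)"
```

```text
pos [477.5 250.3  73.8] yaw 9.4 tilt world [-0.0485 -0.0534] radial/tang [-0.0677 -0.0248] tool xy [-0.0565  0.0448] q [ 0.342  0.357  1.709 -0.037  1.14   0.193]
pos [477.5 250.3  73.8] yaw 9.42 gap 39.9 F [ 0.1 -0.4 -0.3] t 44.88 q6 0.19
D [ 19.   82.7 -13.8] tw 2.46 rows 3
dx 0.22 dy -0.52 dz 0.09 tw 0.82
dx 0.18 dy -0.54 dz 0.09 tw 0.82
dx 0.14 dy -0.55 dz 0.09 tw 0.82
```

step_arm(
  plan=[
    {"dx":0.22,"dy":-0.52,"dz":-0.05,"twist":0.82,"claw":40},
    {"dx":0.18,"dy":-0.54,"dz":0,"twist":0.82,"claw":40},
    {"dx":0.12,"dy":-0.42,"dz":0,"twist":0.82,"claw":40},
    {"dx":0,"dy":0,"dz":0.1,"twist":0,"claw":36},
    {"dx":0,"dy":0,"dz":0,"twist":0,"claw":36},
  ],
)

```text
t: 45.5
tool_pos: [488.1, 325.0, 55.2]
orientation: [0.032, 0.999, -0.026, -0.033]
force: [0.2, 0.6, -0.2]
finger_gap: 36.0
```

```bash
python3 -c "
from h import *
tilt();go(496.5,333.5,13.5,-2.9)"
```

```text
pos [488.1 325.   55.2] yaw -3.2 tilt world [-0.0668 -0.0627] radial/tang [-0.0904 -0.0151] tool xy [-0.0633  0.0663] q [ 0.455  0.482  1.574 -0.029  1.174  0.52 ]
pos [488.1 325.   55.2] yaw -3.16 gap 36.0 F [ 0.2  0.6 -0.2] t 45.5 q6 0.52
D [  8.4   8.5 -41.7] tw -0.05 rows 1
dx 0.16 dy -0.18 dz 0.83 tw -0.05
```

step_arm(
  plan=[
    {"dx":0.2,"dy":-0.22,"dz":0.3,"twist":0,"claw":36},
    {"dx":0,"dy":0,"dz":0.3,"twist":0,"claw":36},
    {"dx":0,"dy":0,"dz":0.12,"twist":0,"claw":36},
    {"dx":0,"dy":0,"dz":0,"twist":0,"claw":30},
  ],
)

```text
t: 46.0
tool_pos: [493.8, 328.9, 15.0]
orientation: [0.034, 0.998, -0.027, -0.035]
force: [-0.4, -0.5, -0.1]
finger_gap: 30.1
```

```bash
python3 -c "
from h import *
go(496.5,333.5,13.5,-2.9)"
```

```text
pos [493.8 328.9  15. ] yaw -3.22 gap 30.1 F [-0.4 -0.5 -0.1] t 46.0 q6 0.52
D [ 2.7  4.6 -1.5] tw -0.06 rows 1
dx 0.05 dy -0.10 dz 0.03 tw -0.06
```

step_arm(
  plan=[
    {"dx":0.05,"dy":-0.09,"dz":0.03,"twist":0,"claw":25},
    {"dx":0,"dy":0,"dz":0,"twist":0,"claw":12},
    {"dx":0,"dy":0,"dz":0,"twist":0,"claw":5},
    {"dx":0,"dy":0,"dz":0,"twist":0,"claw":0},
    {"dx":0,"dy":0,"dz":0,"twist":0,"claw":0},
  ],
)

```text
t: 46.62
tool_pos: [498.2, 334.1, 15.3]
orientation: [0.033, 0.999, -0.027, -0.033]
force: [0.4, -0.0, 0.2]
finger_gap: 10.0
```

```bash
python3 -c "
from h import *
tilt();go(530,98,110,-86.9)"
```

```text
pos [498.2 334.1  15.3] yaw -3.2 tilt world [-0.0681 -0.0641] radial/tang [-0.0922 -0.0153] tool xy [-0.0644  0.0678] q [ 0.461  0.563  1.548 -0.03   1.121  0.529]
pos [498.2 334.1  15.3] yaw -3.19 gap 10.0 F [ 0.4 -0.   0.2] t 46.62 q6 0.53
D [  31.8 -236.1   94.7] tw 16.74 rows 17
dx 0.05 dy 0.28 dz -0.11 tw 0.98
dx 0.08 dy 0.27 dz -0.11 tw 0.98
dx 0.10 dy 0.26 dz -0.11 tw 0.98
dx 0.12 dy 0.25 dz -0.11 tw 0.98
dx 0.14 dy 0.24 dz -0.11 tw 0.98
dx 0.16 dy 0.23 dz -0.11 tw 0.98
dx 0.18 dy 0.21 dz -0.11 tw 0.98
dx 0.20 dy 0.20 dz -0.11 tw 0.98
dx 0.22 dy 0.18 dz -0.11 tw 0.98
dx 0.23 dy 0.16 dz -0.11 tw 0.98
dx 0.24 dy 0.14 dz -0.11 tw 0.98
dx 0.25 dy 0.12 dz -0.11 tw 0.98
dx 0.26 dy 0.10 dz -0.11 tw 0.98
dx 0.27 dy 0.07 dz -0.11 tw 0.98
dx 0.28 dy 0.05 dz -0.11 tw 0.98
dx 0.28 dy 0.03 dz -0.11 tw 0.98
dx 0.28 dy 0.00 dz -0.11 tw 0.98
```

step_arm(
  plan=[
    {"dx":0,"dy":0,"dz":-0.4,"twist":0,"claw":0},
    {"dx":0,"dy":0.05,"dz":-1,"twist":0,"claw":0},
    {"dx":0.05,"dy":0.28,"dz":-0.6,"twist":0.98,"claw":0},
    {"dx":0.08,"dy":0.27,"dz":0,"twist":0.98,"claw":0},
    {"dx":0.1,"dy":0.26,"dz":0,"twist":0.98,"claw":0},
    {"dx":0.12,"dy":0.25,"dz":0,"twist":0.98,"claw":0},
    {"dx":0.14,"dy":0.24,"dz":0,"twist":0.98,"claw":0},
    {"dx":0.16,"dy":0.23,"dz":0,"twist":0.98,"claw":0},
  ],
)

```text
t: 47.62
tool_pos: [519.3, 255.2, 133.9]
orientation: [0.037, 0.957, -0.286, -0.019]
force: [-0.5, 0.7, -0.1]
finger_gap: 9.7
```

step_arm(
  plan=[
    {"dx":0.18,"dy":0.21,"dz":0,"twist":0.98,"claw":0},
    {"dx":0.2,"dy":0.2,"dz":0,"twist":0.98,"claw":0},
    {"dx":0.22,"dy":0.18,"dz":0,"twist":0.98,"claw":0},
    {"dx":0.23,"dy":0.16,"dz":0,"twist":0.98,"claw":0},
    {"dx":0.24,"dy":0.14,"dz":0,"twist":0.98,"claw":0},
    {"dx":0.25,"dy":0.12,"dz":0,"twist":0.98,"claw":0},
    {"dx":0.26,"dy":0.1,"dz":0,"twist":0.98,"claw":0},
    {"dx":0.2,"dy":0.06,"dz":0,"twist":0.98,"claw":0},
  ],
)

```text
t: 48.62
tool_pos: [535.2, 145.1, 152.5]
orientation: [0.036, 0.799, -0.601, -0.0]
force: [-0.1, -1.4, -0.6]
finger_gap: 10.2
```

```bash
python3 -c "
from h import *
tilt();go(536,96,60,-86.9)"
```

```text
pos [535.2 145.1 152.5] yaw -73.8 tilt world [-0.0437 -0.0568] radial/tang [-0.057  -0.0434] tool xy [0.0423 0.0578] q [ 0.138  0.278  1.626 -0.052  1.289  1.443]
pos [535.2 145.1 152.5] yaw -73.81 gap 10.2 F [-0.1 -1.4 -0.6] t 48.62 q6 1.44
D [  0.8 -49.1 -92.5] tw 2.62 rows 3
dx 0.32 dy 0.09 dz 0.62 tw 0.87
dx 0.32 dy 0.06 dz 0.62 tw 0.87
dx 0.33 dy 0.04 dz 0.62 tw 0.87
```

step_arm(
  plan=[
    {"dx":0.3,"dy":0.07,"dz":0.4,"twist":0.87,"claw":0},
    {"dx":0.3,"dy":0.05,"dz":0.6,"twist":0.87,"claw":0},
    {"dx":0.22,"dy":0.02,"dz":0.5,"twist":0.8,"claw":0},
    {"dx":0,"dy":0,"dz":0.25,"twist":0,"claw":0},
    {"dx":0,"dy":0,"dz":0,"twist":0,"claw":0},
  ],
)

```text
t: 49.25
tool_pos: [538.0, 97.6, 73.5]
orientation: [0.031, 0.725, -0.688, 0.008]
force: [0.3, 0.5, -0.3]
finger_gap: 10.0
```

```bash
python3 -c "
from h import *
tilt();go(536.5,96.5,40,-86.9)"
```

```text
pos [538.   97.6  73.5] yaw -86.9 tilt world [-0.0316 -0.0552] radial/tang [-0.041  -0.0487] tool xy [0.0534 0.0345] q [ 0.052  0.356  1.71  -0.06   1.111  1.598]
pos [538.   97.6  73.5] yaw -86.95 gap 10.0 F [ 0.3  0.5 -0.3] t 49.25 q6 1.6
D [ -1.5  -1.1 -33.5] tw -0.01 rows 1
dx 0.02 dy 0.03 dz 0.67 tw -0.01
x 1
```

step_arm(
  plan=[
    {"dx":0,"dy":0.04,"dz":0.3,"twist":0,"claw":0},
    {"dx":0,"dy":0,"dz":0.25,"twist":0,"claw":0},
    {"dx":0,"dy":0,"dz":0.05,"twist":0,"claw":0},
    {"dx":0,"dy":0,"dz":0,"twist":0,"claw":0},
  ],
)

```text
t: 49.75
tool_pos: [536.7, 97.2, 44.0]
orientation: [0.029, 0.726, -0.687, 0.009]
force: [0.4, 0.6, -0.3]
finger_gap: 10.2
```

```bash
python3 -c "
from h import *
tilt();go(536.5,96.5,40,-86.9)"
```

```text
pos [536.7  97.2  44. ] yaw -86.8 tilt world [-0.0274 -0.0547] radial/tang [-0.0367 -0.049 ] tool xy [0.0531 0.0305] q [ 0.052  0.396  1.73  -0.062  1.047  1.599]
pos [536.7  97.2  44. ] yaw -86.78 gap 10.2 F [ 0.4  0.6 -0.3] t 49.75 q6 1.6
D [-0.2 -0.7 -4. ] tw 0.02 rows 1
dx 0.01 dy 0.01 dz 0.08 tw 0.02
```

Well aligned; lowering onto the wide tray.

step_arm(
  plan=[
    {"dx":0,"dy":0,"dz":0.12,"twist":0,"claw":0},
    {"dx":0,"dy":0,"dz":0.1,"twist":0,"claw":0},
    {"dx":0,"dy":0,"dz":0.08,"twist":0,"claw":0},
    {"dx":0,"dy":0,"dz":0.06,"twist":0,"claw":0},
    {"dx":0,"dy":0,"dz":0,"twist":0,"claw":0},
  ],
)

```text
t: 50.38
tool_pos: [537.7, 96.4, 27.4]
orientation: [0.029, 0.726, -0.687, 0.009]
force: [-1.8, -0.9, 3.1]
finger_gap: 10.3
```

```bash
python3 -c "
from h import *
tilt();go(536.5,96.5,26,-86.9);print(ctrl.read_state()['wrist_torque'])"
```

```text
pos [537.7  96.4  27.4] yaw -86.8 tilt world [-0.0257 -0.0545] radial/tang [-0.0349 -0.0491] tool xy [0.0529 0.0288] q [ 0.05   0.423  1.734 -0.063  1.014  1.599]
pos [537.7  96.4  27.4] yaw -86.78 gap 10.3 F [-1.8 -0.9  3.1] t 50.38 q6 1.6
D [-1.2  0.1 -1.4] tw 0.02 rows 1
dx -0.00 dy 0.02 dz 0.03 tw 0.02
[-0.05554755  0.55734979  0.09768683]
```

step_arm(
  plan=[
    {"dx":0,"dy":0,"dz":0,"twist":0,"claw":16},
    {"dx":0,"dy":0,"dz":0,"twist":0,"claw":30},
    {"dx":0,"dy":0,"dz":-0.2,"twist":0,"claw":34},
    {"dx":0,"dy":0,"dz":-0.8,"twist":0,"claw":40},
    {"dx":0,"dy":0,"dz":-0.9,"twist":0,"claw":40},
    {"dx":0,"dy":0,"dz":0,"twist":0,"claw":40},
  ],
)

```text
t: 51.12
tool_pos: [540.6, 101.7, 125.7]
orientation: [0.028, 0.726, -0.687, 0.01]
force: [1.0, -0.3, -0.1]
finger_gap: 39.9
```

step_arm(
  plan=[
    {"dx":-0.3,"dy":0.13,"dz":0,"twist":-0.98,"claw":40},
    {"dx":-0.31,"dy":0.1,"dz":0,"twist":-0.98,"claw":40},
    {"dx":-0.32,"dy":0.07,"dz":0,"twist":-0.98,"claw":40},
    {"dx":-0.32,"dy":0.04,"dz":0,"twist":-0.98,"claw":40},
    {"dx":-0.33,"dy":0.02,"dz":0,"twist":-0.98,"claw":40},
    {"dx":-0.33,"dy":-0.01,"dz":0,"twist":-0.98,"claw":40},
    {"dx":-0.32,"dy":-0.04,"dz":0,"twist":-0.98,"claw":40},
    {"dx":-0.32,"dy":-0.07,"dz":0,"twist":-0.98,"claw":40},
  ],
)

```text
t: 52.12
tool_pos: [477.8, 220.4, 117.1]
orientation: [0.032, 0.918, -0.395, -0.003]
force: [0.7, -1.3, 0.4]
finger_gap: 40.1
```

step_arm(
  plan=[
    {"dx":-0.31,"dy":-0.1,"dz":0,"twist":-0.98,"claw":40},
    {"dx":-0.3,"dy":-0.12,"dz":0,"twist":-0.98,"claw":40},
    {"dx":-0.29,"dy":-0.15,"dz":0,"twist":-0.98,"claw":40},
    {"dx":-0.28,"dy":-0.17,"dz":0,"twist":-0.98,"claw":40},
    {"dx":-0.26,"dy":-0.2,"dz":0,"twist":-0.98,"claw":40},
    {"dx":-0.24,"dy":-0.22,"dz":0,"twist":-0.98,"claw":40},
  ],
)

```text
t: 52.88
tool_pos: [428.6, 309.1, 109.1]
orientation: [0.032, 0.99, -0.14, -0.015]
force: [0.4, -0.0, 0.1]
finger_gap: 40.0
```

```bash
python3 -c "
from h import *
tilt();go(411.5,358,60,-3.3)
S=snap('top');covers(S);T=snap('scene')
b=T['image'][165:255,215:335]
cv2.imwrite('pics/c12.png',cv2.resize(b,(800,600),interpolation=cv2.INTER_CUBIC)[:,:,::-1])"
```

```text
pos [428.6 309.1 109.1] yaw -16.1 tilt world [-0.0393 -0.0592] radial/tang [-0.0664 -0.025 ] tool xy [-0.0213  0.0677] q [ 0.482  0.286  1.717 -0.037  1.201  0.777]
pos [428.6 309.1 109.1] yaw -16.14 gap 40.0 F [ 0.4 -0.   0.1] t 52.88 q6 0.78
D [-17.1  48.9 -49.1] tw -2.57 rows 3
dx -0.20 dy -0.28 dz 0.33 tw -0.86
dx -0.18 dy -0.30 dz 0.33 tw -0.86
dx -0.16 dy -0.31 dz 0.33 tw -0.86
cover? 519.7 95.1 size 202 67 long axis deg 3.7 (231, 190, 21, 54)
cover? 531.2 -56.6 size 202 54 long axis deg 2.3 (273, 186, 17, 54)
```

View pics/c12.png

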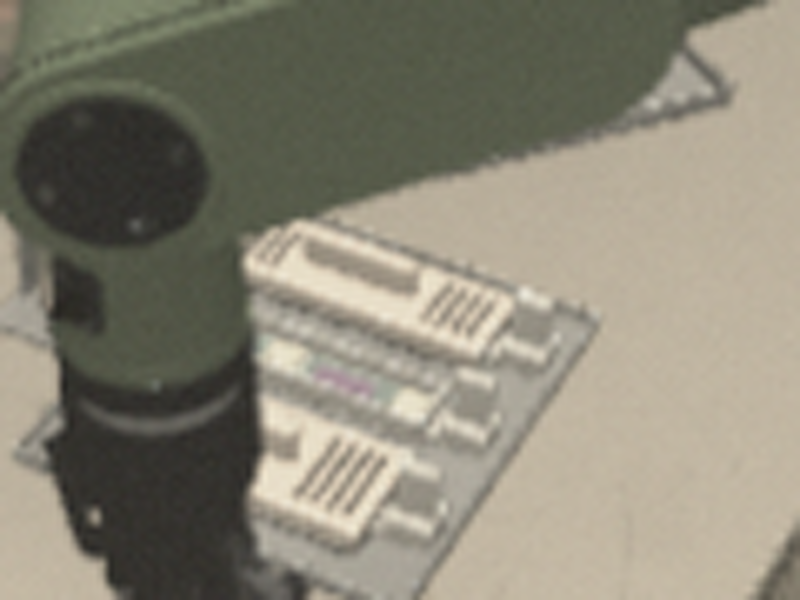

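Both covers look seated flush on the wide and middle carriers. Now the narrow cover.

step_arm(
  plan=[
    {"dx":-0.2,"dy":-0.28,"dz":0.3,"twist":-0.86,"claw":40},
    {"dx":-0.18,"dy":-0.3,"dz":0.35,"twist":-0.86,"claw":40},
    {"dx":-0.1,"dy":-0.3,"dz":0.35,"twist":-0.86,"claw":40},
    {"dx":0,"dy":0,"dz":0.05,"twist":0,"claw":36},
    {"dx":0,"dy":0,"dz":0,"twist":0,"claw":36},
  ],
)

```text
t: 53.6
tool_pos: [412.5, 352.6, 52.4]
orientation: [0.032, 0.999, -0.03, -0.019]
force: [0.4, -0.7, 0.3]
finger_gap: 35.9
```

```bash
python3 -c "
from h import *
tilt();go(411.5,358,13.5,-3.3)"
```

```text
pos [412.5 352.6  52.4] yaw -3.5 tilt world [-0.0393 -0.0618] radial/tang [-0.0701 -0.0215] tool xy [-0.0355  0.0641] q [ 0.566  0.396  1.707 -0.035  1.105  0.643]
pos [412.5 352.6  52.4] yaw -3.49 gap 35.9 F [ 0.4 -0.7  0.3] t 53.6 q6 0.64
D [ -1.    5.4 -38.9] tw -0.04 rows 1
dx -0.03 dy -0.11 dz 0.78 tw -0.04
```

step_arm(
  plan=[
    {"dx":0,"dy":-0.22,"dz":0.3,"twist":0,"claw":36},
    {"dx":0,"dy":0,"dz":0.3,"twist":0,"claw":36},
    {"dx":0,"dy":0,"dz":0.1,"twist":0,"claw":36},
    {"dx":0,"dy":0,"dz":0,"twist":0,"claw":30},
  ],
)

```text
t: 54.1
tool_pos: [413.0, 361.0, 15.3]
orientation: [0.031, 0.999, -0.032, -0.018]
force: [-0.0, 0.5, 0.3]
finger_gap: 29.8
```

```bash
python3 -c "
from h import *
go(411.5,358,13.5,-3.3)"
```

```text
pos [413.  361.   15.3] yaw -3.7 gap 29.8 F [-0.   0.5  0.3] t 54.1 q6 0.66
D [-1.5 -3.  -1.8] tw -0.08 rows 1
dx -0.03 dy 0.06 dz 0.04 tw -0.08
```

step_arm(
  plan=[
    {"dx":0,"dy":0.05,"dz":0.03,"twist":-0.08,"claw":25},
    {"dx":0,"dy":0,"dz":0,"twist":0,"claw":12},
    {"dx":0,"dy":0,"dz":0,"twist":0,"claw":5},
    {"dx":0,"dy":0,"dz":0,"twist":0,"claw":0},
    {"dx":0,"dy":0,"dz":0,"twist":0,"claw":0},
  ],
)

```text
t: 54.72
tool_pos: [413.6, 358.5, 15.0]
orientation: [0.031, 0.999, -0.028, -0.017]
force: [-0.2, 0.4, -0.6]
finger_gap: 10.0
```

```bash
python3 -c "
from h import *
tilt();go(525,40,115,-87.2)"
```

```text
pos [413.6 358.5  15. ] yaw -3.3 tilt world [-0.0361 -0.0602] radial/tang [-0.0667 -0.0218] tool xy [-0.0326  0.0622] q [ 0.574  0.462  1.709 -0.036  1.034  0.65 ]
pos [413.6 358.5  15. ] yaw -3.29 gap 10.0 F [-0.2  0.4 -0.6] t 54.73 q6 0.65
D [ 111.4 -318.5  100. ] tw 16.78 rows 17
dx 0.15 dy 0.37 dz -0.12 tw 0.99
dx 0.18 dy 0.35 dz -0.12 tw 0.99
dx 0.21 dy 0.34 dz -0.12 tw 0.99
dx 0.24 dy 0.32 dz -0.12 tw 0.99
dx 0.27 dy 0.29 dz -0.12 tw 0.99
dx 0.29 dy 0.27 dz -0.12 tw 0.99
dx 0.31 dy 0.24 dz -0.12 tw 0.99
dx 0.33 dy 0.22 dz -0.12 tw 0.99
dx 0.35 dy 0.19 dz -0.12 tw 0.99
dx 0.37 dy 0.16 dz -0.12 tw 0.99
dx 0.38 dy 0.12 dz -0.12 tw 0.99
dx 0.39 dy 0.09 dz -0.12 tw 0.99
dx 0.39 dy 0.06 dz -0.12 tw 0.99
dx 0.40 dy 0.02 dz -0.12 tw 0.99
dx 0.40 dy -0.01 dz -0.12 tw 0.99
dx 0.39 dy -0.05 dz -0.12 tw 0.99
dx 0.39 dy -0.08 dz -0.12 tw 0.99
```

step_arm(
  plan=[
    {"dx":0,"dy":0,"dz":-0.4,"twist":0,"claw":0},
    {"dx":0,"dy":0.05,"dz":-1,"twist":0,"claw":0},
    {"dx":0.13,"dy":0.35,"dz":-0.6,"twist":0.99,"claw":0},
    {"dx":0.18,"dy":0.35,"dz":-0.05,"twist":0.99,"claw":0},
    {"dx":0.21,"dy":0.34,"dz":0,"twist":0.99,"claw":0},
    {"dx":0.24,"dy":0.32,"dz":0,"twist":0.99,"claw":0},
    {"dx":0.27,"dy":0.29,"dz":0,"twist":0.99,"claw":0},
    {"dx":0.29,"dy":0.27,"dz":0,"twist":0.99,"claw":0},
  ],
)

```text
t: 55.72
tool_pos: [454.7, 248.5, 125.7]
orientation: [0.034, 0.956, -0.29, -0.008]
force: [-0.1, -0.1, -0.6]
finger_gap: 10.3
```

step_arm(
  plan=[
    {"dx":0.31,"dy":0.24,"dz":0,"twist":0.99,"claw":0},
    {"dx":0.33,"dy":0.22,"dz":0,"twist":0.99,"claw":0},
    {"dx":0.35,"dy":0.19,"dz":0,"twist":0.99,"claw":0},
    {"dx":0.37,"dy":0.16,"dz":0,"twist":0.99,"claw":0},
    {"dx":0.38,"dy":0.12,"dz":0,"twist":0.99,"claw":0},
    {"dx":0.39,"dy":0.09,"dz":0,"twist":0.99,"claw":0},
    {"dx":0.39,"dy":0.06,"dz":0,"twist":0.99,"claw":0},
    {"dx":0.3,"dy":0.02,"dz":0,"twist":0.99,"claw":0},
  ],
)

```text
t: 56.72
tool_pos: [501.7, 96.8, 132.3]
orientation: [0.035, 0.795, -0.606, 0.004]
force: [0.1, -0.4, -1.1]
finger_gap: 10.1
```

```bash
python3 -c "
from h import *
tilt();go(542.5,20.5,70,-87.1)"
```

```text
pos [501.7  96.8 132.3] yaw -74.6 tilt world [-0.037  -0.0602] radial/tang [-0.0477 -0.0521] tool xy [0.0482 0.0516] q [ 0.057  0.21   1.758 -0.062  1.214  1.383]
pos [501.7  96.8 132.3] yaw -74.58 gap 10.1 F [ 0.1 -0.4 -1.1] t 56.73 q6 1.38
D [ 40.8 -76.3 -62.3] tw 2.5 rows 3
dx 0.56 dy -0.13 dz 0.42 tw 0.83
dx 0.55 dy -0.17 dz 0.42 tw 0.83
dx 0.54 dy -0.21 dz 0.42 tw 0.83
```

step_arm(
  plan=[
    {"dx":0.56,"dy":-0.13,"dz":0.2,"twist":0.83,"claw":0},
    {"dx":0.52,"dy":-0.17,"dz":0.4,"twist":0.83,"claw":0},
    {"dx":0.4,"dy":-0.2,"dz":0.4,"twist":0.83,"claw":0},
    {"dx":0,"dy":0,"dz":0.1,"twist":0,"claw":0},
    {"dx":0,"dy":0,"dz":0,"twist":0,"claw":0},
  ],
)

```text
t: 57.35
tool_pos: [540.4, 23.4, 79.3]
orientation: [0.034, 0.722, -0.691, 0.008]
force: [-0.3, 0.4, -0.3]
finger_gap: 9.9
```

```bash
python3 -c "
from h import *
tilt();go(543,20.6,42,-87.1)"
```

```text
pos [540.4  23.4  79.3] yaw -87.5 tilt world [-0.0354 -0.0591] radial/tang [-0.038  -0.0576] tool xy [0.0575 0.038 ] q [-0.08   0.335  1.725 -0.069  1.113  1.479]
pos [540.4  23.4  79.3] yaw -87.48 gap 9.9 F [-0.3  0.4 -0.3] t 57.35 q6 1.48
D [  2.6  -2.8 -37.3] tw -0.08 rows 1
dx 0.06 dy -0.05 dz 0.75 tw -0.08
```

step_arm(
  plan=[
    {"dx":0.01,"dy":-0.05,"dz":0.35,"twist":-0.08,"claw":0},
    {"dx":0,"dy":0,"dz":0.28,"twist":0,"claw":0},
    {"dx":0,"dy":0,"dz":0.06,"twist":0,"claw":0},
    {"dx":0,"dy":0,"dz":0,"twist":0,"claw":0},
  ],
)

```text
t: 57.85
tool_pos: [541.3, 23.0, 43.2]
orientation: [0.033, 0.726, -0.687, 0.008]
force: [-0.4, 0.4, 0.2]
finger_gap: 10.0
```

```bash
python3 -c "
from h import *
tilt();go(543,20.6,42,-87.1)"
```

```text
pos [541.3  23.   43.2] yaw -86.8 tilt world [-0.0348 -0.0589] radial/tang [-0.0373 -0.0573] tool xy [0.0568 0.038 ] q [-0.081  0.391  1.739 -0.071  1.043  1.472]
pos [541.3  23.   43.2] yaw -86.83 gap 10.0 F [-0.4  0.4  0.2] t 57.85 q6 1.47
D [ 1.7 -2.4 -1.2] tw 0.05 rows 1
dx 0.05 dy -0.03 dz 0.02 tw 0.05
```

step_arm(
  plan=[
    {"dx":0.03,"dy":-0.03,"dz":0.08,"twist":0,"claw":0},
    {"dx":0,"dy":0,"dz":0.12,"twist":0,"claw":0},
    {"dx":0,"dy":0,"dz":0.1,"twist":0,"claw":0},
    {"dx":0,"dy":0,"dz":0.06,"twist":0,"claw":0},
    {"dx":0,"dy":0,"dz":0,"twist":0,"claw":0},
  ],
)

```text
t: 58.48
tool_pos: [544.0, 20.2, 26.7]
orientation: [0.033, 0.726, -0.687, 0.009]
force: [-1.1, 0.3, 2.1]
finger_gap: 9.9
```

```bash
python3 -c "
from h import *
tilt();go(543,20.6,26,-87.1);print(ctrl.read_state()['wrist_torque'])"
```

```text
pos [544.   20.2  26.7] yaw -86.8 tilt world [-0.0324 -0.0591] radial/tang [-0.0346 -0.0579] tool xy [0.0572 0.0356] q [-0.086  0.421  1.739 -0.073  1.01   1.471]
pos [544.   20.2  26.7] yaw -86.84 gap 9.9 F [-1.1  0.3  2.1] t 58.48 q6 1.47
D [-1.   0.4 -0.7] tw 0.05 rows 1
dx -0.01 dy 0.02 dz 0.01 tw 0.05
[-0.02029778  0.40762377  0.06289787]
```

step_arm(
  plan=[
    {"dx":0,"dy":0,"dz":0,"twist":0,"claw":16},
    {"dx":0,"dy":0,"dz":0,"twist":0,"claw":30},
    {"dx":0,"dy":0,"dz":-0.2,"twist":0,"claw":34},
    {"dx":0,"dy":0,"dz":-0.8,"twist":0,"claw":40},
    {"dx":0,"dy":0,"dz":-1,"twist":0,"claw":40},
    {"dx":0,"dy":0,"dz":-1,"twist":0,"claw":40},
    {"dx":0,"dy":0,"dz":-1,"twist":0,"claw":40},
  ],
)

```text
t: 59.35
tool_pos: [547.2, 32.5, 228.3]
orientation: [0.036, 0.725, -0.687, 0.005]
force: [1.8, 0.5, 0.0]
finger_gap: 40.0
```

step_arm(
  plan=[
    {"dx":0.9,"dy":0,"dz":0,"twist":0,"claw":40},
    {"dx":0.9,"dy":0,"dz":0,"twist":0,"claw":40},
    {"dx":0.9,"dy":0,"dz":0,"twist":0,"claw":40},
    {"dx":0.9,"dy":0,"dz":0,"twist":0,"claw":40},
    {"dx":0.9,"dy":0,"dz":0,"twist":0,"claw":40},
    {"dx":0.9,"dy":0,"dz":0,"twist":0,"claw":40},
    {"dx":0.9,"dy":0,"dz":0,"twist":0,"claw":40},
    {"dx":0.9,"dy":0,"dz":0,"twist":0,"claw":40},
  ],
)

```text
t: 60.35
tool_pos: [573.8, -332.9, 264.3]
orientation: [0.029, 0.728, -0.684, 0.014]
force: [0.5, 0.1, -0.7]
finger_gap: 40.0
```

```bash
python3 -c "
from h import *
s=ctrl.read_state();print(s['tool_pos'],s['force'])
S=snap('top');covers(S,(200,150,310,275),20);T=snap('scene')
f=lambda i:cv2.resize(i,(400,400),interpolation=cv2.INTER_CUBIC)
cv2.imwrite('pics/c13.png',np.hstack([f(S['image'][165:255,215:305]),f(T['image'][170:260,210:310])])[:,:,::-1])"
```

```text
[ 573.8265158  -332.87831291  264.26005074] [ 0.46478903  0.07489782 -0.74536564]
cover? 519.0 94.5 size 200 67 long axis deg 3.7 (231, 190, 21, 54)
cover? 527.0 18.4 size 198 42 long axis deg 3.2 (254, 188, 15, 53)
cover? 530.4 -56.0 size 201 54 long axis deg 2.5 (272, 186, 18, 54)
```

View pics/c13.png

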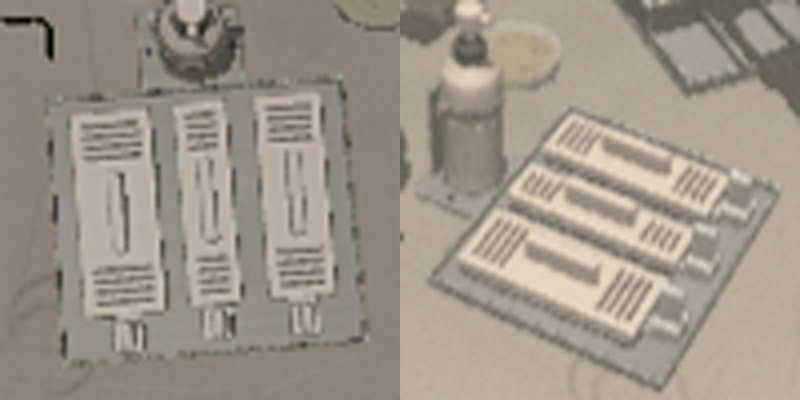

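All three covers look level and evenly seated in both views. During placing, all three also went down to the same depth, about 7 mm below the tray tops. Handing in.

```bash
python3 -c "
from h import *
print(ctrl.hand_in())"
```

```text
the job is handed in; nothing more can be done
None
```

I finished the job and handed it in at about 60 s of the 210 s allowed; the interface gave no verdict. The rack held all three carriers. I lifted each over the lip, drew it out and laid it in the drip pan. Then I pressed the spray cap and put the matching cover on each carrier.

**Last checks**
- **Carriers and covers:** both final camera views show the three carriers flat, side by side and inside the pan, each with its own cover lying level. Every cover went down about 7 mm past the tray top before I let go.
- **Spray cap:** it bottomed out with a reading of 20 N at z 172.6 mm, before any cover was in the pan. I judged from the pictures that it had sprung back.
- **Bystanders:** the arm stayed clear of the flask, dish and jar. I did not measure their positions at the end.

**Not confirmed or off**
- **Seating:** I judged it by eye and by insertion depth. I did not press the covers down or measure their final height.
- **Camera against arm:** the two disagreed by about 3 mm sideways. I corrected for this when placing the covers.
- **Tool tilt:** the tool drifted off vertical, up to about 0.11 rad, because each move starts from the measured pose. I partly undid it with free moves, and about 0.06 rad was left while placing the covers.
- **Knocked cover:** the middle carrier's cover was knocked about 45 mm aside during the run. I found it again and used it.

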